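Draw the spotted mould core and present it to the inspection camera

ROBOT

A 6-joint arm with a two-finger parallel gripper is mounted at the origin on the work surface. World frame = base frame: x ahead of the robot, y to its left, z up, the work surface at z = 0. Lengths are in m, angles in rad, forces in N, time in s.
With the tool pointing down it reaches from about 0.35 to 0.925 m from the base axis. Payload 6.4 kg.
Tool frame: the origin (TCP) lies on the centre line of the jaws, within the pads' length; the fingertips stand 25 mm ahead of it and the grasp point (between the pads) lies 6 mm ahead of it (tips_ahead is the distance from the TCP to the fingertips, in m); z points along the fingers, y is the line along which they close (so a half turn about z gives the same grasp; the last joint's range is limited). The gripper opens to 85 mm and grips with 20 to 120 N. Pads are 22 mm wide; open, the fingers measure 114 mm over their backs; the gripper's body (76 mm by 85 mm) begins 54 mm behind the grasp point. The pads swing forward as they close: fully open they stand 13 mm farther back than shut.
Start: joints at [-1.3, 0.245, 1.558, -0, 1.339, -0.174], TCP at [0.28, -0.587, 0.256] pointing down, gripper open.
Joint ranges: [-3.13, 3.13], [-1.02, 2.26], [0.13, 2.54], [-0.95, 4.09], [0.21, 2.88], [-2.74, 2.74]. Speed limits (rad/s): [2.57, 2.57, 3.14, 3.14, 3.14, 3.14].

INTERFACE

Orientations are given as a rotation vector (axis times angle).
In Python, from station import * gives the robot as it stands.
- The arm moves only by the shell command python3 -m inch 'ROWS' [FORCE]. ROWS is JSON, a list of rows, each an object of numbers: "wx", "wy", "wz": the turn, a rotation vector about the tool's x, y, z in degrees; "tx", "ty", "tz": the shift along the tool's x, y, z in cm; "fingers": the finger opening in cm, from 0 to 8.54. A call has exactly 10 rows; each row shifts and turns the commanded pose from where the row before left it, along the tool's axes as they then stand; what a row does not reach is not made up. A row lasts 1/10 s, in which the tool goes at most 50 mm and 8.59 degrees, less where a joint would pass 70% of its speed; a pose out of reach is approached as far as the arm can. A call with a gripper value outside its range is refused whole. The fingers move at their own pace and stop on an object; FORCE is the grip in N (left out, the last holds). Time passes only in rows, so rows that do not move let the fingers close, or fill a call up. It gives the time, the measured TCP pose, the force, the opening and the grip force at its end, in the units of the state.
- get_state(): the state, without advancing time (a new reading comes with each control period).
- snapshot(name): name is "side" or "top" or "wrist"; returns the picture (384x512x3 uint8, red, green, blue); there is no depth.
- calibration(name): a dict with "intrinsics" (3x3 intrinsics, pixels), "position" and "attitude" of the camera in the world; the wrist camera has in their place "T_tool_cam" (4x4, takes a point from camera to tool coordinates, whose origin is the TCP and whose axes are the flange's). Camera axes: x right, y up, looking along -z (the intrinsics and any distortion apply to the point x, -y, -z); pixel columns grow to the right and rows downward; lengths in m; the calibration is good to about 2 mm. The wrist camera is an equidistant fisheye: a pixel r from the principal point sees the ray r / f radians off the axis. A picture is of the moment at which its call begins: read the wrist's pose just before it. calibration takes no time and is no camera call.
- sign_off(): hands the job in; it is judged then, once.
The state is a dict: "time": time; "q": joint angles; "joint_vel": joint speeds; "tau": joint torques, N m; "position": TCP position; "orientation": TCP orientation; "contact_force": force on the tool from outside, world axes, zero at the start; "ft_torque": the same for the moment, N m; "gripper_width": finger opening in m; "grip_force": force on a finger pad.
Only numpy, scipy, OpenCV 4.12 (cv2) and the standard library are available. Lean on these libraries where they do the work, as an engineer would, in place of code of your own. Each camera call takes 0.05 s, during which the arm holds its last target. There are 200 camera calls.

TASK

The red spotting paste on one of the two mould cores has to be looked at. First take off the keeper bar that lies over the heels of both cores (its screws are already out) and set it down gently, level and squarely across the middle of the two ground parallels; then draw the core with the red end face out of its pocket and hold it in the air before the inspection camera, right way up in the picture, with the red face in focus (its centre on the lens axis, 100 mm from the ring light) and square to the lens. Finish while still holding the core there, dead still, with nothing but your gripper carrying it; do not touch the camera or its stand, leave the other core in its pocket, and leave the tin, the bush and the hammer where they are.

Things in the scene. Friction and masses are not known exactly. Their poses are not given: they have to be found in the camera images.
- bar_mid (a point): Dark steel keeper bar, loose, 150 mm long (y) x 20 mm wide (x) x 24 mm high (z), about 0.5 kg, two dark screw holes in its top. Starts flat on the mould plate over the heels of both cores. The point is its centre, half-way up. Grip it across the 20 mm width at the middle: there are 82 mm of free room between the two cores.
- red_mid (a point): Core to present, steel, about 0.5 kg, with the only red end. The point is the centre of its upper block, 45 (x) x 28 (y) x 36 mm (z), which stands on the plate face; x points out of the red end, z up. A 70 x 28 x 18 mm foot sits in the pocket (about 1 mm play), flush with the plate, its heel 25 mm behind (-x) the block, under the bar. Grip across the 28 mm. It may be in either pocket.
- red_face (a point): Centre of the red end face (28 mm wide, 36 mm high) of that core; 22.5 mm along x from red_mid; same axes.
- plain_mid (a point): The other core, alike but with a bare steel end: centre of its upper block, same axes. It stays in its pocket.
- plate: Steel mould plate, 200 (x) x 230 (y) x 40 mm thick, fixed on the bench; origin at the centre of its underside, its face 40 mm above the bench. Two pockets 18 mm deep, centres at x = 10, y = +-55 mm. Four guide pillars, 18 mm in diameter, stand 44 mm above its face at x = +-80, y = +-95 mm.
- parallels_top (a point): Two bright steel parallels standing on edge on a dark plate (120 x 120 x 12 mm), all fixed. Each is 100 mm long (x), 12 mm thick (y), 32 mm high, at y = +-40 mm. The point lies midway between them at their top edges, 44 mm above the bench. The bar goes across them, along y, either way round, about the middle.
- focus (a point): Point in focus, on the lens axis 100 mm in front of the ring light. x points along the lens axis to the lens (30 degrees above level, away from the robot), y is level, z is up in the picture (60 degrees above level, leaning to the robot). Properly shown, the red-face centre is here and the core's x, y, z lie along these. Camera height varies from start to start; the camera stays still.
- lens (a point): Centre of the front of the camera's ring light (black ring 66 mm in diameter, white front), 100 mm from focus, same axes. Lens and camera reach 150 mm farther back along x to the carriage on the upright column, which stands 260 mm (level) behind focus.
- stand: Inspection-camera stand: white base 170 x 140 x 18 mm; the origin is the middle of its front edge on the bench, -x points to the work. Column 26 mm in diameter, 423 mm high, at x = 120 mm; the camera hangs out along -x. Fixed; do not touch it or the camera.
- tin_mid (a point): Red tin of spotting paste, 64 mm in diameter, 40 mm high; its centre. Leave alone.
- bush_mid (a point): Brass guide bush, a tube 36 mm in diameter, 45 mm high, standing; its centre. Leave alone.
- hammer_tip (a point): Brass hammer lying on the bench with its wooden handle pointing away from the robot; this point is on its head. Leave alone.
Mind the look-alikes: they are no part of the job. Leave any brown or green look-alike of the part that bears red_mid alone.

How it is judged:
By the outcome, as a careful person would: the job done as asked, in the order asked, and still so for the second after the job is handed in, while the arm keeps its last pose, push and grip.
It also fails if it takes over 58 s, if anything falls off the work surface, if the arm or the gripper's body presses on something with over 40 N, if the wrist force passes 120 N, or if a joint passes its speed limit or range.

## Working session

There is one attempt and no reset: what is moved stays moved. The work goes in short steps, Python scripts to look and compute and a shell command to move; the robot and the scene stay as the last step left them, time stands still between calls to the robot, and variables do not carry over. Pictures are saved under pics/ and viewed, at most 10 in all, crops included, and the job is handed in when it is done.

```bash
mkdir -p pics; ls
python3 - <<'E'
from station import *
import cv2,numpy as np
np.set_printoptions(precision=4,suppress=True)
s=get_state();print(s)
for n in ["side","top","wrist"]:
    c=calibration(n);print(n,c)
    im=snapshot(n);cv2.imwrite(f"pics/{n}0.png",im[:,:,::-1])
a=[cv2.imread(f"pics/{n}0.png") for n in ["side","top"]]
cv2.imwrite("pics/side0x.png",cv2.resize(a[0],(800,600),interpolation=cv2.INTER_CUBIC))
cv2.imwrite("pics/top0x.png",cv2.resize(a[1],(800,600),interpolation=cv2.INTER_CUBIC))
E
```

```text
pics
{'time': 0.0, 'q': array([-1.3001,  0.2458,  1.559 , -0.    ,  1.3387, -0.1741]), 'joint_vel': array([-0.0004,  0.0014,  0.0005,  0.0003, -0.0007, -0.0011]), 'tau': array([  0.0016, -42.951 , -32.6126,  -0.0001,   0.0054,  -0.    ]), 'position': array([ 0.2795, -0.5862,  0.2551]), 'orientation': array([-3.0623, -0.6925,  0.0002]), 'contact_force': array([-1.1661, -1.2333,  0.4254]), 'ft_torque': array([-0.0435, -0.0348,  0.0084]), 'grip_force': 0.0, 'gripper_width': 0.08530945509642572}
side {'intrinsics': array([[486.589 ,   0.    , 248.7406],
       [  0.    , 486.589 , 201.3728],
       [  0.    ,   0.    ,   1.    ]]), 'position': array([-0.2698,  1.0136,  0.9169]), 'attitude': array([ 0.4352, -1.2499, -2.1754])}
top {'intrinsics': array([[477.1986,   0.    , 256.1596],
       [  0.    , 477.1986, 178.8073],
       [  0.    ,   0.    ,   1.    ]]), 'position': array([0.2178, 0.0353, 1.6115]), 'attitude': array([ 0.1621, -0.1474, -1.5816])}
wrist {'intrinsics': array([[297.3186,   0.    , 252.2281],
       [  0.    , 297.3186, 192.2063],
       [  0.    ,   0.    ,   1.    ]]), 'T_tool_cam': array([[-0.0002,  0.9615,  0.2749,  0.0698],
       [ 1.    , -0.0002,  0.0015, -0.    ],
       [ 0.0015,  0.2749, -0.9615, -0.1176],
       [ 0.    ,  0.    ,  0.    ,  1.    ]])}
```

View pics/side0x.png

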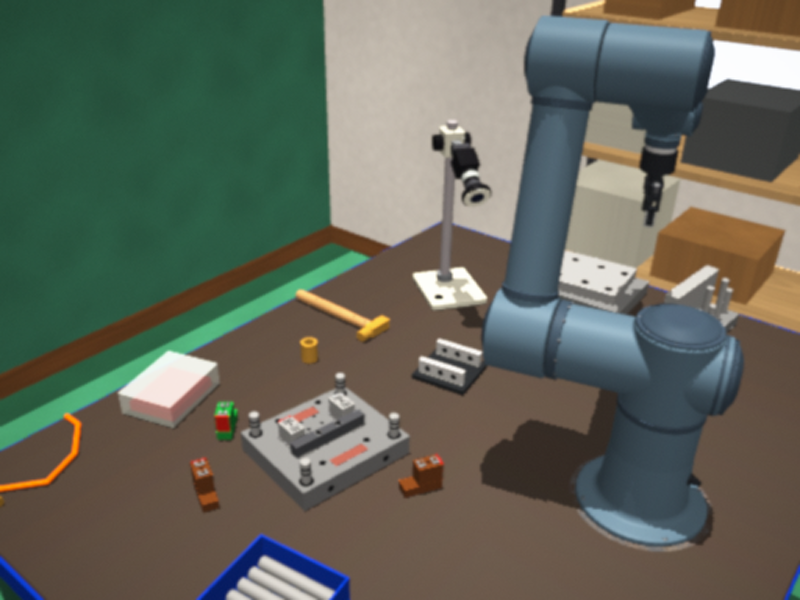

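View pics/top0x.png

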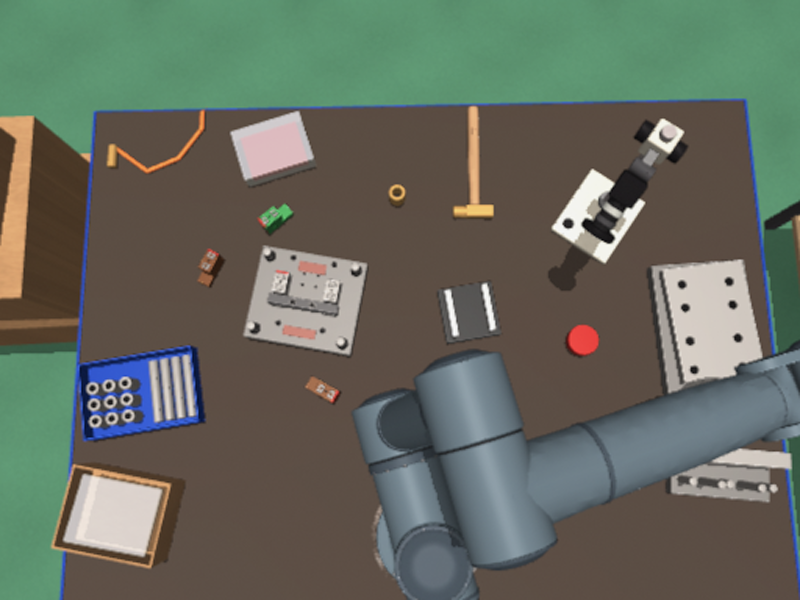

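```bash
cat > h.py <<'E'
from station import *
import cv2,numpy as np,sys
from scipy.spatial.transform import Rotation as R
np.set_printoptions(precision=4,suppress=True)
def rv(v): return R.from_rotvec(v)
def cam(n,s=None):
    c=calibration(n);K=c["intrinsics"]
    if n=="wrist":
        s=s or get_state();T=np.array(c["T_tool_cam"]);Rt=rv(s["orientation"]).as_matrix()
        return K,np.array(s["position"])+Rt@T[:3,3],Rt@T[:3,:3],True
    return K,np.array(c["position"]),rv(c["attitude"]).as_matrix(),False
def ray(C,uv):
    K,p,A,f=C;x=(uv[0]-K[0,2])/K[0,0];y=(uv[1]-K[1,2])/K[1,1]
    if f:
        r=np.hypot(x,y);k=np.sin(r)/max(r,1e-9);d=np.array([x*k,-y*k,-np.cos(r)])
    else: d=np.array([x,-y,-1.])
    d=A@d;return p,d/np.linalg.norm(d)
def plane(C,uv,z):
    p,d=ray(C,uv);return p+d*(z-p[2])/d[2]
def tri(obs):  # [(C,uv),...] -> point, ray miss
    M=np.zeros((3,3));b=np.zeros(3);L=[]
    for C,uv in obs:
        p,d=ray(C,uv);P=np.eye(3)-np.outer(d,d);M+=P;b+=P@p;L.append((p,P))
    X=np.linalg.solve(M,b);return X,max(np.linalg.norm(P@(X-p)) for p,P in L)
def proj(C,X):
    K,p,A,f=C;v=A.T@(np.asarray(X)-p);x,y,z=v[0],-v[1],-v[2]
    r=np.hypot(x,y)
    if f: k=np.arctan2(r,z)/max(r,1e-9);x,y=x*k,y*k
    else: x,y=x/z,y/z
    return np.array([K[0,0]*x+K[0,2],K[1,1]*y+K[1,2]])
def go(Rt,p,s=None):  # turn first, then shift in new tool axes
    s=s or get_state();R0=rv(s["orientation"]);Rt=R.from_matrix(Rt)
    w=np.degrees((R0.inv()*Rt).as_rotvec());t=Rt.inv().apply(np.asarray(p)-s["position"])*100
    print("turn deg",w,"n>=%.1f"%(np.linalg.norm(w)/8.5),"shift cm",t,"n>=%.1f"%(np.linalg.norm(t)/5))
def shot(name,fn,crop=None,scale=1):
    s=get_state();im=snapshot(name)[:,:,::-1].copy();cv2.imwrite(f"pics/{fn}_raw.png",im)
    return s,im
def big(im,x0,y0,x1,y1,k,fn):
    cv2.imwrite(f"pics/{fn}.png",cv2.resize(im[y0:y1,x0:x1],None,fx=k,fy=k,interpolation=cv2.INTER_CUBIC))
E
python3 - <<'E'
from h import *
T=cam("top");S=cam("side");k=.64
q=lambda *a:np.array(a)*k
for n,u,z in [("pl",(264,247),.04),("pl",(367,264),.04),("pl",(352,355),.04),("pl",(245,337),.04),("barL",(268,300),.064),("barR",(339,309),.064),("coreL",(281,283),.076),("coreR",(331,290),.076),
 ("par",(451,312),.044),("par",(489,307),.044),("b",(592,170),.018),("b",(645,203),.018),("b",(603,262),.018),("b",(553,230),.018),("brown",(323,389),.02),("tin",(583,340),.04),("bush",(397,194),.045),("ham",(474,211),.02)]:
    print(n,plane(T,q(*u),z))
print("ring",tri([(T,q(600,230)),(S,q(476,191))]))
print("column top",tri([(T,q(668,131)),(S,q(452,125))]))
print("coreL",tri([(T,q(281,283)),(S,q(291,429))]),"coreR",tri([(T,q(331,290)),(S,q(343,402))]))
E
```

```text
pl [0.6078 0.3425 0.04  ]
pl [0.566  0.1189 0.04  ]
pl [0.3702 0.1518 0.04  ]
pl [0.4121 0.3788 0.04  ]
barL [0.4867 0.327  0.064 ]
barR [0.4649 0.1771 0.064 ]
coreL [0.5204 0.298  0.076 ]
coreR [0.5036 0.1928 0.076 ]
par [ 0.4576 -0.0591  0.044 ]
par [ 0.467  -0.1401  0.044 ]
b [ 0.7774 -0.3852  0.018 ]
b [ 0.6984 -0.4973  0.018 ]
b [ 0.5663 -0.3953  0.018 ]
b [ 0.6404 -0.2904  0.018 ]
brown [0.3012 0.2149 0.02  ]
tin [ 0.3938 -0.3358  0.04  ]
bush [0.7209 0.0518 0.045 ]
ham [ 0.6864 -0.1179  0.02  ]
ring (array([ 0.5608, -0.3125,  0.317 ]), np.float64(0.0014162441474144037))
column top (array([ 0.7055, -0.4156,  0.4109]), np.float64(0.0012085192914007645))
coreL (array([0.5238, 0.3009, 0.0629]), np.float64(0.0010452478516847817)) coreR (array([0.5028, 0.1922, 0.0703]), np.float64(0.0021548836938087555))
```

```bash
python3 -m inch '[{"wz":7.2,"tz":-4},{"wz":7.2,"tz":-4},{"wz":7.2,"tz":-4},{"wz":7.2,"tz":-4},{"wz":7.2,"tz":-4},{"tx":1.27,"ty":-4.3},{"tx":1.27,"ty":-4.3},{"tx":1.27,"ty":-4.3},{"tx":1.27,"ty":-4.3},{"tx":1.27,"ty":-4.3}]'
python3 -m inch '[{"tx":1.27,"ty":-4.3},{"tx":1.27,"ty":-4.3},{"tx":1.27,"ty":-4.3},{"tx":1.27,"ty":-4.3},{"tx":1.27,"ty":-4.3},{"tx":1.27,"ty":-4.3},{"tx":1.27,"ty":-4.3},{"tx":1.27,"ty":-4.3},{"tx":1.27,"ty":-4.3},{"tx":1.27,"ty":-4.3}]'
python3 -m inch '[{"tx":1.27,"ty":-4.3},{"tx":1.27,"ty":-4.3},{"tx":1.27,"ty":-4.3},{"tx":1.27,"ty":-4.3},{"tx":1.27,"ty":-4.3},{"tz":4},{"tz":4},{"tz":4},{"tz":4},{"tz":4}]'
python3 - <<'E'
from h import *
s,im=shot("wrist","w1");big(im,0,0,512,384,1.56,"w1");print(s["position"],s["orientation"],s["time"])
E
```

```text
[ 0.2796 -0.5864  0.2554] [-3.0628 -0.6926  0.0001] 0.15schema error: expected keys wx, wy, wz, tx, ty, tz, fingers
schema error: expected keys wx, wy, wz, tx, ty, tz, fingers
schema error: expected keys wx, wy, wz, tx, ty, tz, fingers
```

View pics/w1.png

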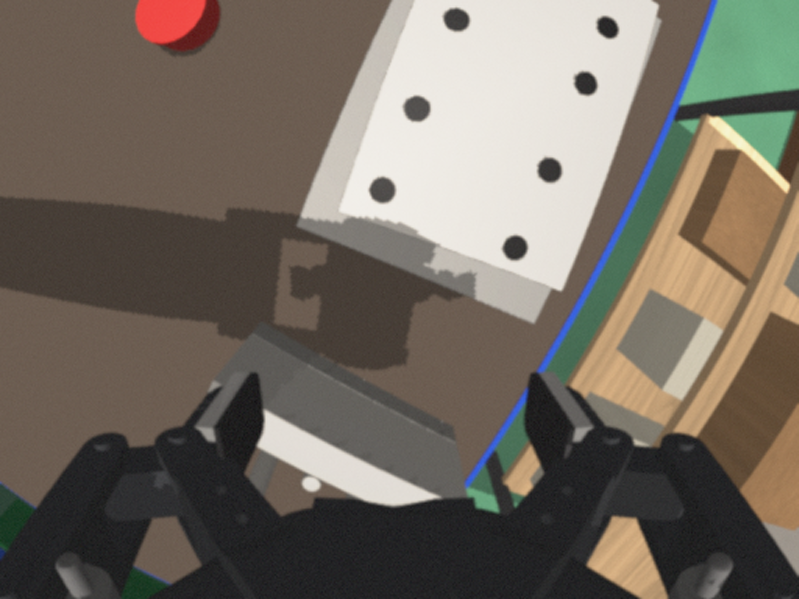

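The moves were refused because every row needs all its keys, so the arm hasn't moved. The picture shows only the start area: the tin at about (180,15) and the white block. I'll retype the rows in full.

```bash
python3 -m inch '[{"wx":0,"wy":0,"wz":7.2,"tx":0,"ty":0,"tz":-4,"fingers":8.5},{"wx":0,"wy":0,"wz":7.2,"tx":0,"ty":0,"tz":-4,"fingers":8.5},{"wx":0,"wy":0,"wz":7.2,"tx":0,"ty":0,"tz":-4,"fingers":8.5},{"wx":0,"wy":0,"wz":7.2,"tx":0,"ty":0,"tz":-4,"fingers":8.5},{"wx":0,"wy":0,"wz":7.2,"tx":0,"ty":0,"tz":-4,"fingers":8.5},{"wx":0,"wy":0,"wz":0,"tx":1.27,"ty":-4.3,"tz":0,"fingers":8.5},{"wx":0,"wy":0,"wz":0,"tx":1.27,"ty":-4.3,"tz":0,"fingers":8.5},{"wx":0,"wy":0,"wz":0,"tx":1.27,"ty":-4.3,"tz":0,"fingers":8.5},{"wx":0,"wy":0,"wz":0,"tx":1.27,"ty":-4.3,"tz":0,"fingers":8.5},{"wx":0,"wy":0,"wz":0,"tx":1.27,"ty":-4.3,"tz":0,"fingers":8.5}]'
```

```text
time: 1.2
position: [0.3818, -0.3852, 0.4561]
orientation: [-3.128, 0.288, 0.0]
contact_force: [0.5, 0.3, -0.0]
gripper_width: 0.0849
grip_force: 0.0
```

```bash
python3 -m inch '[{"wx":0,"wy":0,"wz":0,"tx":1.27,"ty":-4.3,"tz":0,"fingers":8.5},{"wx":0,"wy":0,"wz":0,"tx":1.27,"ty":-4.3,"tz":0,"fingers":8.5},{"wx":0,"wy":0,"wz":0,"tx":1.27,"ty":-4.3,"tz":0,"fingers":8.5},{"wx":0,"wy":0,"wz":0,"tx":1.27,"ty":-4.3,"tz":0,"fingers":8.5},{"wx":0,"wy":0,"wz":0,"tx":1.27,"ty":-4.3,"tz":0,"fingers":8.5},{"wx":0,"wy":0,"wz":0,"tx":1.27,"ty":-4.3,"tz":0,"fingers":8.5},{"wx":0,"wy":0,"wz":0,"tx":1.27,"ty":-4.3,"tz":0,"fingers":8.5},{"wx":0,"wy":0,"wz":0,"tx":1.27,"ty":-4.3,"tz":0,"fingers":8.5},{"wx":0,"wy":0,"wz":0,"tx":1.27,"ty":-4.3,"tz":0,"fingers":8.5},{"wx":0,"wy":0,"wz":0,"tx":1.27,"ty":-4.3,"tz":0,"fingers":8.5}]'
python3 -c "
from h import *
shot('wrist','wa');s=get_state();np.save('wa.npy',np.r_[s['position'],s['orientation']])"
python3 -m inch '[{"wx":0,"wy":0,"wz":0,"tx":1.27,"ty":-4.3,"tz":0,"fingers":8.5},{"wx":0,"wy":0,"wz":0,"tx":1.27,"ty":-4.3,"tz":0,"fingers":8.5},{"wx":0,"wy":0,"wz":0,"tx":1.27,"ty":-4.3,"tz":0,"fingers":8.5},{"wx":0,"wy":0,"wz":0,"tx":1.27,"ty":-4.3,"tz":0,"fingers":8.5},{"wx":0,"wy":0,"wz":0,"tx":1.27,"ty":-4.3,"tz":0,"fingers":8.5},{"wx":0,"wy":0,"wz":0,"tx":0,"ty":0,"tz":4,"fingers":8.5},{"wx":0,"wy":0,"wz":0,"tx":0,"ty":0,"tz":4,"fingers":8.5},{"wx":0,"wy":0,"wz":0,"tx":0,"ty":0,"tz":4,"fingers":8.5},{"wx":0,"wy":0,"wz":0,"tx":0,"ty":0,"tz":4,"fingers":8.5},{"wx":0,"wy":0,"wz":0,"tx":0,"ty":0,"tz":4,"fingers":8.5}]'
python3 - <<'E'
from h import *
s,im=shot("wrist","wb");np.save('wb.npy',np.r_[s['position'],s['orientation']]);big(im,0,0,512,384,1.56,"wb");print(s["position"],s["orientation"],s["time"])
E
```

```text
time: 2.2
position: [0.5852, 0.0145, 0.4562]
orientation: [3.128, -0.288, 0.0]
contact_force: [0.0, -0.7, -0.1]
gripper_width: 0.0849
grip_force: 0.0
time: 3.25
position: [0.686, 0.2124, 0.2544]
orientation: [3.128, -0.288, -0.001]
contact_force: [0.8, -0.4, -0.2]
gripper_width: 0.0848
grip_force: 0.0
[0.686  0.2124 0.2544] [ 3.1283 -0.2877 -0.0007] 3.25
```

View pics/wb.png

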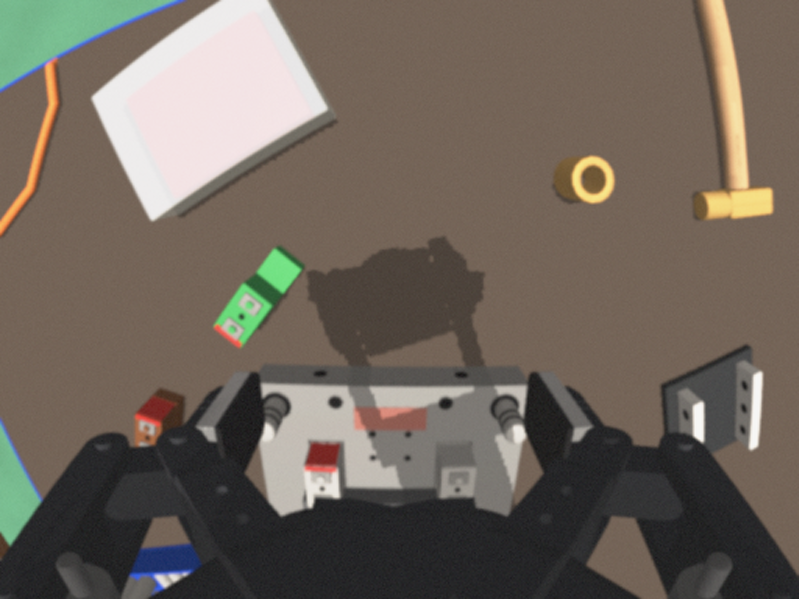

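The red-ended steel core is in the pocket at (323,458), on the left (+y) side. The bare one is at (457,460). The look-alikes are green at (258,297) and brown at (160,415), with another brown one nearer the robot, and none of them is in the plate. Next: two closer views over the plate.

```bash
python3 -m inch '[{"wx":0,"wy":0,"wz":0,"tx":-4.25,"ty":0,"tz":0,"fingers":8.5},{"wx":0,"wy":0,"wz":0,"tx":-4.25,"ty":0,"tz":0,"fingers":8.5},{"wx":0,"wy":0,"wz":0,"tx":-4.25,"ty":0,"tz":0,"fingers":8.5},{"wx":0,"wy":0,"wz":0,"tx":-4.25,"ty":0,"tz":0,"fingers":8.5},{"wx":0,"wy":0,"wz":0,"tx":0,"ty":0,"tz":0,"fingers":8.5},{"wx":0,"wy":0,"wz":0,"tx":0,"ty":0,"tz":0,"fingers":8.5},{"wx":0,"wy":0,"wz":0,"tx":0,"ty":0,"tz":0,"fingers":8.5},{"wx":0,"wy":0,"wz":0,"tx":0,"ty":0,"tz":0,"fingers":8.5},{"wx":0,"wy":0,"wz":0,"tx":0,"ty":0,"tz":0,"fingers":8.5},{"wx":0,"wy":0,"wz":0,"tx":0,"ty":0,"tz":0,"fingers":8.5}]'
python3 -c "
from h import *
s,im=shot('wrist','wc');np.save('wc.npy',np.r_[s['position'],s['orientation']]);print(s['position'])"
python3 -m inch '[{"wx":0,"wy":0,"wz":0,"tx":-5,"ty":0,"tz":0,"fingers":8.5},{"wx":0,"wy":0,"wz":0,"tx":-5,"ty":0,"tz":0,"fingers":8.5},{"wx":0,"wy":0,"wz":0,"tx":0,"ty":0,"tz":0,"fingers":8.5},{"wx":0,"wy":0,"wz":0,"tx":0,"ty":0,"tz":0,"fingers":8.5},{"wx":0,"wy":0,"wz":0,"tx":0,"ty":0,"tz":0,"fingers":8.5},{"wx":0,"wy":0,"wz":0,"tx":0,"ty":0,"tz":0,"fingers":8.5},{"wx":0,"wy":0,"wz":0,"tx":0,"ty":0,"tz":0,"fingers":8.5},{"wx":0,"wy":0,"wz":0,"tx":0,"ty":0,"tz":0,"fingers":8.5},{"wx":0,"wy":0,"wz":0,"tx":0,"ty":0,"tz":0,"fingers":8.5},{"wx":0,"wy":0,"wz":0,"tx":0,"ty":0,"tz":0,"fingers":8.5}]'
python3 - <<'E'
from h import *
s,im=shot("wrist","wd");np.save('wd.npy',np.r_[s['position'],s['orientation']]);print(s["position"])
ic=cv2.imread("pics/wc_raw.png")
a=np.vstack([ic[60:320,110:390],im[0:260,110:390]]) # stacked
a=np.hstack([ic[90:370,110:390],im[0:280,110:390]])
cv2.imwrite("pics/cd.png",cv2.resize(a,None,fx=1.428,fy=1.428,interpolation=cv2.INTER_CUBIC))
E
```

```text
time: 4.3
position: [0.5198, 0.2433, 0.2562]
orientation: [3.128, -0.289, -0.0]
contact_force: [0.5, -0.4, 0.2]
gripper_width: 0.085
grip_force: 0.0
[0.5198 0.2433 0.2562]
time: 5.35
position: [0.4211, 0.2617, 0.2562]
orientation: [3.128, -0.288, -0.0]
contact_force: [-0.8, 0.4, -0.3]
gripper_width: 0.0853
grip_force: 0.0
[0.4211 0.2617 0.2562]
```

View pics/cd.png

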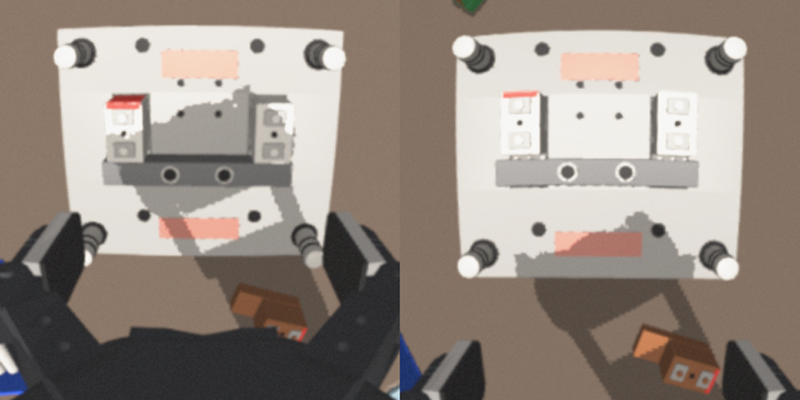

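```bash
cat > m1.py <<'E'
from h import *
def load(n):
    a=np.load(n+".npy");s=dict(position=a[:3],orientation=a[3:]);return cam("wrist",s),cv2.imread(f"pics/{n}_raw.png")
def dark(im,uv,r):  # centroid of darkest blob near uv
    g=255-cv2.cvtColor(im,cv2.COLOR_BGR2GRAY).astype(float);u,v=map(int,np.round(uv));w=g[v-r:v+r+1,u-r:u+r+1]
    w=np.clip(w-(w.min()+.6*(w.max()-w.min())),0,None);yy,xx=np.mgrid[v-r:v+r+1,u-r:u+r+1]
    return np.array([(w*xx).sum(),(w*yy).sum()])/w.sum()
if __name__=="__main__":
    Cc,ic=load("wc");Cd,id_=load("wd")
    fc=lambda x,y:np.array([110+x/1.428,90+y/1.428]);fd=lambda x,y:np.array([110+(x-400)/1.428,y/1.428])
    for n,a,b,r in [("barL",(170,175),(567,172),5),("barR",(224,175),(625,172),5),("red",(124,133),(520,123),3),("plain",(273,135),(678,124),3),
        ("plh",(142,45),(542,49),5),("plh",(257,46),(657,49),5),("plh",(144,215),(539,229),5),("plh",(253,216),(658,230),5)]:
        p,q=dark(ic,fc(*a),r),dark(id_,fd(*b),r)
        print(n,p,q,*tri([(Cc,p),(Cd,q)]))
    for n,a,b in [("barend L",(103,173),(496,172)),("barend R",(292,175),(698,173))]:
        print(n,*tri([(Cc,fc(*a)),(Cd,fd(*b))]),plane(Cc,fc(*a),.064),plane(Cd,fd(*b),.064))
    # red mask of face in c
    hsv=cv2.cvtColor(ic,cv2.COLOR_BGR2HSV)
E
python3 m1.py
```

```text
barL [228.5422 212.0089] [227.0767 120.0937] [0.4834 0.2771 0.0642] 0.00011685467705737707
barR [266.5386 212.3876] [267.701  120.4408] [0.4753 0.2358 0.064 ] 6.31225807297528e-05
red [196.0397 183.1949] [193.5422  85.5235] [0.525  0.3022 0.0769] 0.00014397636107279873
plain [301.6598 183.8811] [304.0366  86.062 ] [0.5041 0.1943 0.0766] 7.345425779457859e-05
plh [209.254  121.2481] [209.1694  33.9871] [0.5844 0.2805 0.0404] 8.539884287863299e-05
plh [289.7524 121.8449] [290.0846  34.3324] [0.5672 0.1922 0.0407] 2.3172603715374155e-05
plh [210.4589 240.3444] [206.8249 160.3031] [0.4425 0.3111 0.0399] 1.4480918981836221e-05
plh [287.6043 241.064 ] [290.351  161.0938] [0.4238 0.217  0.0394] 0.00018555237891587726
barend L [0.4941 0.3285 0.0655] 3.34154369965857e-05 [0.4937 0.329  0.064 ] [0.4942 0.3289 0.064 ]
barend R [0.4661 0.1833 0.067 ] 0.0001137318791673954 [0.4649 0.1828 0.064 ] [0.4659 0.1828 0.064 ]
```

```bash
python3 -m inch '[{"wx":0,"wy":0,"wz":0,"tx":2.92,"ty":-0.27,"tz":0,"fingers":6},{"wx":0,"wy":0,"wz":0,"tx":2.92,"ty":-0.27,"tz":0,"fingers":6},{"wx":0,"wy":0,"wz":-8.14,"tx":0,"ty":0,"tz":1.2,"fingers":6},{"wx":0,"wy":0,"wz":-8.14,"tx":0,"ty":0,"tz":1.2,"fingers":6},{"wx":0,"wy":0,"wz":-8.14,"tx":0,"ty":0,"tz":1.2,"fingers":6},{"wx":0,"wy":0,"wz":-8.14,"tx":0,"ty":0,"tz":1.2,"fingers":6},{"wx":0,"wy":0,"wz":-8.14,"tx":0,"ty":0,"tz":1.2,"fingers":6},{"wx":0,"wy":0,"wz":-8.14,"tx":0,"ty":0,"tz":1.2,"fingers":6},{"wx":0,"wy":0,"wz":-8.14,"tx":0,"ty":0,"tz":1.2,"fingers":6},{"wx":0,"wy":0,"wz":-8.14,"tx":0,"ty":0,"tz":1.2,"fingers":6}]'
python3 -m inch '[{"wx":0,"wy":0,"wz":-8.14,"tx":0,"ty":0,"tz":1.2,"fingers":5},{"wx":0,"wy":0,"wz":-8.14,"tx":0,"ty":0,"tz":1.2,"fingers":5},{"wx":0,"wy":0,"wz":-8.14,"tx":0,"ty":0,"tz":1.2,"fingers":5},{"wx":0,"wy":0,"wz":0,"tx":0,"ty":0,"tz":0,"fingers":5},{"wx":0,"wy":0,"wz":0,"tx":0,"ty":0,"tz":0,"fingers":5},{"wx":0,"wy":0,"wz":0,"tx":0,"ty":0,"tz":0,"fingers":5},{"wx":0,"wy":0,"wz":0,"tx":0,"ty":0,"tz":0,"fingers":5},{"wx":0,"wy":0,"wz":0,"tx":0,"ty":0,"tz":0,"fingers":5},{"wx":0,"wy":0,"wz":0,"tx":0,"ty":0,"tz":0,"fingers":5},{"wx":0,"wy":0,"wz":0,"tx":0,"ty":0,"tz":0,"fingers":5}]'
python3 - <<'E'
from h import *
y=np.radians(79.0);c,s=np.cos(y),np.sin(y)
go(np.array([[c,s,0],[s,-c,0],[0,0,-1]]),[.4795,.2563,.068])
# parallels / ring from view wa
from m1 import load
C,im=load("wa");a=(im[:,:,:].min(axis=2)>170).astype(np.uint8)
n,l,st,ce=cv2.connectedComponentsWithStats(a)
for i in range(1,n):
    if st[i,4]>60: print(st[i],ce[i],plane(C,ce[i],.044))
E
```

```text
time: 6.4
position: [0.4793, 0.2564, 0.1598]
orientation: [2.787, 1.449, 0.0]
contact_force: [0.5, 0.0, -0.1]
gripper_width: 0.0599
grip_force: 0.0
time: 7.4
position: [0.4794, 0.2564, 0.1245]
orientation: [2.424, 1.998, 0.0]
contact_force: [0.5, -0.8, -0.2]
gripper_width: 0.0503
grip_force: 0.0
turn deg [ 0.0137 -0.008   0.0111] n>=0.0 shift cm [-0.0065  0.014   5.6462] n>=1.1
[  36   14   77   91 3622] [73.1924 58.6684] [0.842  0.3381 0.044 ]
[ 394   28   73   99 3556] [430.0681  78.5768] [ 0.6751 -0.3504  0.044 ]
[ 478  123   34  115 2185] [496.4554 183.113 ] [ 0.4274 -0.5405  0.044 ]
[  90  168  111  100 6070] [149.6545 209.6605] [0.5076 0.2411 0.044 ]
[331 169  19  49 367] [340.1771 192.8065] [ 0.4768 -0.1286  0.044 ]
[291 182  21  49 379] [301.     205.9393] [ 0.4646 -0.05    0.044 ]
[488 281  24  16 205] [499.8439 288.6732] [ 0.09   -0.6275  0.044 ]
[464 283  13  16  64] [469.25   290.4375] [ 0.1335 -0.4915  0.044 ]
[ 78 364  26  20 379] [ 90.5409 374.409 ] [0.0099 0.6424 0.044 ]
```

```bash
python3 -m inch '[{"wx":0,"wy":0,"wz":0,"tx":0,"ty":0,"tz":1.5,"fingers":5},{"wx":0,"wy":0,"wz":0,"tx":0,"ty":0,"tz":1.5,"fingers":5},{"wx":0,"wy":0,"wz":0,"tx":0,"ty":0,"tz":1.5,"fingers":5},{"wx":0,"wy":0,"wz":0,"tx":0,"ty":0,"tz":1.1,"fingers":5},{"wx":0,"wy":0,"wz":0,"tx":0,"ty":0,"tz":0,"fingers":5},{"wx":0,"wy":0,"wz":0,"tx":0,"ty":0,"tz":0,"fingers":1.5},{"wx":0,"wy":0,"wz":0,"tx":0,"ty":0,"tz":0,"fingers":1.5},{"wx":0,"wy":0,"wz":0,"tx":0,"ty":0,"tz":0,"fingers":1.5},{"wx":0,"wy":0,"wz":0,"tx":0,"ty":0,"tz":0,"fingers":1.5},{"wx":0,"wy":0,"wz":0,"tx":0,"ty":0,"tz":0,"fingers":1.5}]' 60
```

```text
time: 8.4
position: [0.4799, 0.2566, 0.0691]
orientation: [2.423, 1.999, 0.002]
contact_force: [-1.1, -0.9, 3.4]
gripper_width: 0.0189
grip_force: 60.4
```

```bash
python3 -m inch '[{"wx":0,"wy":0,"wz":0,"tx":0,"ty":0,"tz":-0.5,"fingers":1.5},{"wx":0,"wy":0,"wz":0,"tx":0,"ty":0,"tz":-1,"fingers":1.5},{"wx":0,"wy":0,"wz":0,"tx":0,"ty":0,"tz":-2,"fingers":1.5},{"wx":0,"wy":0,"wz":0,"tx":0,"ty":0,"tz":-2.5,"fingers":1.5},{"wx":0,"wy":0,"wz":0,"tx":0,"ty":0,"tz":-2.5,"fingers":1.5},{"wx":0,"wy":0,"wz":0,"tx":0,"ty":0,"tz":-2.5,"fingers":1.5},{"wx":0,"wy":0,"wz":0,"tx":0,"ty":0,"tz":-2.5,"fingers":1.5},{"wx":0,"wy":0,"wz":0,"tx":0,"ty":0,"tz":-1.5,"fingers":1.5},{"wx":0,"wy":0,"wz":0,"tx":-1,"ty":-0.1,"tz":-0.5,"fingers":1.5},{"wx":0,"wy":0,"wz":0,"tx":-2,"ty":-0.2,"tz":0,"fingers":1.5}]'
python3 -m inch '[{"wx":0,"wy":0,"wz":0,"tx":-3,"ty":-0.3,"tz":0,"fingers":1.5},{"wx":0,"wy":0,"wz":-2,"tx":-3.5,"ty":-0.35,"tz":0,"fingers":1.5},{"wx":0,"wy":0,"wz":-3,"tx":-3.5,"ty":-0.35,"tz":0,"fingers":1.5},{"wx":0,"wy":0,"wz":-3,"tx":-3.5,"ty":-0.35,"tz":0,"fingers":1.5},{"wx":0,"wy":0,"wz":-3,"tx":-3.5,"ty":-1,"tz":0,"fingers":1.5},{"wx":0,"wy":0,"wz":-3,"tx":-3.5,"ty":-1,"tz":0,"fingers":1.5},{"wx":0,"wy":0,"wz":-3,"tx":-3.5,"ty":-1,"tz":0,"fingers":1.5},{"wx":0,"wy":0,"wz":-2.5,"tx":-3,"ty":-1,"tz":0,"fingers":1.5},{"wx":0,"wy":0,"wz":0,"tx":-2,"ty":-1,"tz":0,"fingers":1.5},{"wx":0,"wy":0,"wz":0,"tx":-1,"ty":-0.5,"tz":0,"fingers":1.5}]'
python3 -c "
from h import *
s,im=shot('wrist','we');np.save('we.npy',np.r_[s['position'],s['orientation']]);print(s['position'],s['gripper_width'],s['contact_force'])"
```

```text
time: 9.4
position: [0.4704, 0.2273, 0.2234]
orientation: [2.422, 2.001, 0.0]
contact_force: [0.3, -1.1, -6.7]
gripper_width: 0.0193
grip_force: 59.3
time: 10.4
position: [0.3871, -0.0726, 0.2219]
orientation: [-2.052, -2.376, 0.002]
contact_force: [-0.1, 0.5, -6.5]
gripper_width: 0.0184
grip_force: 59.3
[ 0.3871 -0.0726  0.2219] 0.018372122102318315 [-0.0829  0.5152 -6.5243]
```

```bash
python3 -m inch '[{"wx":0,"wy":0,"wz":0,"tx":-1,"ty":0,"tz":0,"fingers":1.5},{"wx":0,"wy":0,"wz":0,"tx":-2,"ty":0,"tz":0,"fingers":1.5},{"wx":0,"wy":0,"wz":0,"tx":-2,"ty":0,"tz":0,"fingers":1.5},{"wx":0,"wy":0,"wz":0,"tx":-2,"ty":0,"tz":0,"fingers":1.5},{"wx":0,"wy":0,"wz":0,"tx":-1,"ty":0,"tz":0,"fingers":1.5},{"wx":0,"wy":0,"wz":0,"tx":0,"ty":0,"tz":0,"fingers":1.5},{"wx":0,"wy":0,"wz":0,"tx":0,"ty":0,"tz":0,"fingers":1.5},{"wx":0,"wy":0,"wz":0,"tx":0,"ty":0,"tz":0,"fingers":1.5},{"wx":0,"wy":0,"wz":0,"tx":0,"ty":0,"tz":0,"fingers":1.5},{"wx":0,"wy":0,"wz":0,"tx":0,"ty":0,"tz":0,"fingers":1.5}]'
python3 - <<'E'
from h import *
s,im=shot("wrist","wf");np.save('wf.npy',np.r_[s['position'],s['orientation']]);print(s["position"])
ie=cv2.imread("pics/we_raw.png")
a=np.hstack([ie[:,170:446],im[:,170:446]])
cv2.imwrite("pics/ef.png",cv2.resize(a,None,fx=1.449,fy=1.449,interpolation=cv2.INTER_CUBIC))
E
```

```text
time: 11.45
position: [0.4006, -0.1499, 0.2233]
orientation: [2.049, 2.381, 0.0]
contact_force: [-0.2, 0.1, -7.7]
gripper_width: 0.0189
grip_force: 59.3
[ 0.4006 -0.1499  0.2233]
```

View pics/ef.png

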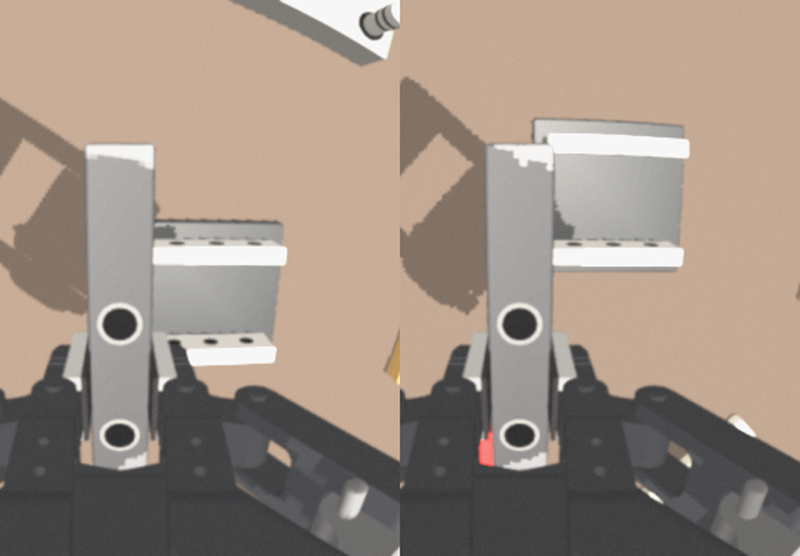

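Run:
```python
from h import *
from m1 import load
for n in "ef":
    C,im=load("w"+n);m=(im.min(axis=2)>225).astype(np.uint8);m[:, :280]*=(n=="f")
    k,l,st,ce=cv2.connectedComponentsWithStats(m)
    for i in range(1,k):
        x,y,w,h,a=st[i]
        if a<200 or y>270 or x<260: continue
        # subpixel-ish: top/bottom edges by line fits over columns, right end by last column
        cols=np.arange(x+6,x+w-4);top=[];bot=[]
        g=im.min(axis=2).astype(float)
        t=[np.where(l[:,c]==i)[0] for c in cols]
        pt=np.polyfit(cols,[a.min()-.5 for a in t],1);pb=np.polyfit(cols,[a.max()+.5 for a in t],1)
        for nm,xx in (("L",x-.5),("R",x+w-.5)):
            P=[plane(C,(xx,np.polyval(p,xx)),.044) for p in (pt,pb)]
            print(n,nm,"px",xx,np.polyval(pt,xx),np.polyval(pb,xx),"mid",(P[0]+P[1])/2,"width",np.linalg.norm(P[0]-P[1]))
```

```text
e L px 363.5 -0.7031000937646494 6.685900140647021 mid [0.4734 0.1329 0.044 ] width 0.008902587066686488
e R px 453.5 -0.1345346929207678 33.9580520393812 mid [0.5905 0.1589 0.044 ] width 0.04606611901460438
e L px 279.5 169.74904420474044 181.98484005446034 mid [ 0.4136 -0.0653  0.044 ] width 0.012811796720431512
e R px 367.5 169.38738055193755 182.74155169724793 mid [ 0.5081 -0.0507  0.044 ] width 0.014721929961260635
e L px 463.5 233.3515154830945 244.04097822518884 mid [ 0.6766 -0.1091  0.044 ] width 0.016802596260704634
e R px 511.5 238.99239522923733 250.48019476966846 mid [ 0.7941 -0.1113  0.044 ] width 0.022390736300531375
e L px 298.5 240.44988474344763 252.1482754204731 mid [ 0.4485 -0.1409  0.044 ] width 0.014607740980532496
e R px 360.5 238.31140612994122 249.73719371638362 mid [ 0.521  -0.1297  0.044 ] width 0.014901889250049457
f L px 275.5 170.54107477730903 182.86790318799822 mid [ 0.4239 -0.1445  0.044 ] width 0.012982218906210622
f R px 365.5 170.48516760431323 183.7866795593062 mid [ 0.5207 -0.1296  0.044 ] width 0.014752871967589374
f L px 473.5 180.42172961138476 191.67049808429118 mid [ 0.6805 -0.1143  0.044 ] width 0.015222622289594845
f R px 511.5 190.61330049261085 202.61083743842363 mid [ 0.7689 -0.1158  0.044 ] width 0.018866741837130715
```

```bash
python3 -m inch '[{"wx":0,"wy":0,"wz":-0.4,"tx":0.6,"ty":1,"tz":0,"fingers":1.5},{"wx":0,"wy":0,"wz":0,"tx":1,"ty":1.8,"tz":0,"fingers":1.5},{"wx":0,"wy":0,"wz":0,"tx":1.3,"ty":2.2,"tz":0,"fingers":1.5},{"wx":0,"wy":0,"wz":0,"tx":0.9,"ty":1.5,"tz":1,"fingers":1.5},{"wx":0,"wy":0,"wz":0,"tx":0.33,"ty":0.68,"tz":2,"fingers":1.5},{"wx":0,"wy":0,"wz":0,"tx":0,"ty":0,"tz":3,"fingers":1.5},{"wx":0,"wy":0,"wz":0,"tx":0,"ty":0,"tz":3,"fingers":1.5},{"wx":0,"wy":0,"wz":0,"tx":0,"ty":0,"tz":2.5,"fingers":1.5},{"wx":0,"wy":0,"wz":0,"tx":0,"ty":0,"tz":1.5,"fingers":1.5},{"wx":0,"wy":0,"wz":0,"tx":0,"ty":0,"tz":0.7,"fingers":1.5}]'
python3 - <<'E'
from h import *
y=np.radians(99.0);c,s=np.cos(y),np.sin(y);print(get_state()["position"])
go(np.array([[c,s,0],[s,-c,0],[0,0,-1]]),[.4651,-.0979,.0731])
s,im=shot("wrist","wg");np.save('wg.npy',np.r_[s['position'],s['orientation']]);big(im,110,150,410,384,2.3,"wg")
E
```

```text
time: 12.5
position: [0.4646, -0.0975, 0.0845]
orientation: [-2.039, -2.386, 0.001]
contact_force: [-0.0, -0.0, -5.7]
gripper_width: 0.0189
grip_force: 59.5
[ 0.4646 -0.0975  0.0845]
turn deg [-0.138  -0.115  -0.0459] n>=0.0 shift cm [-0.0469  0.041   1.1436] n>=0.2
```

View pics/wg.png

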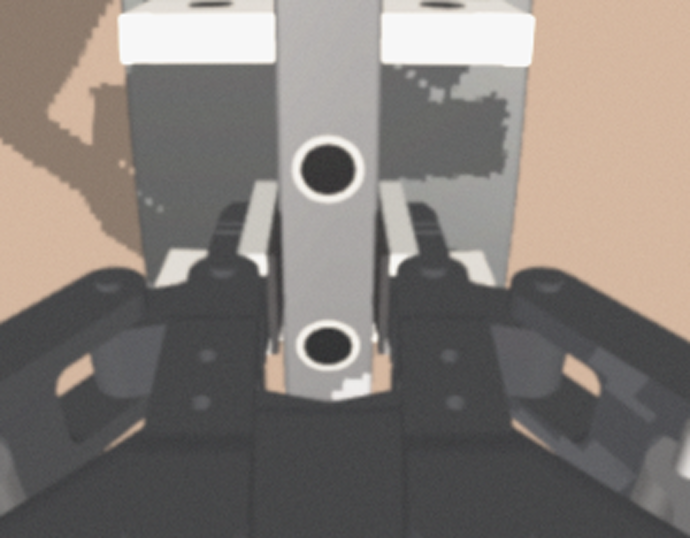

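```bash
python3 -m inch '[{"wx":0,"wy":0,"wz":0,"tx":-0.03,"ty":0.03,"tz":0.4,"fingers":1.5},{"wx":0,"wy":0,"wz":0,"tx":0,"ty":0,"tz":0.3,"fingers":1.5},{"wx":0,"wy":0,"wz":0,"tx":0,"ty":0,"tz":0.2,"fingers":1.5},{"wx":0,"wy":0,"wz":0,"tx":0,"ty":0,"tz":0.1,"fingers":1.5},{"wx":0,"wy":0,"wz":0,"tx":0,"ty":0,"tz":0.05,"fingers":1.5},{"wx":0,"wy":0,"wz":0,"tx":0,"ty":0,"tz":0,"fingers":1.5},{"wx":0,"wy":0,"wz":0,"tx":0,"ty":0,"tz":0,"fingers":1.5},{"wx":0,"wy":0,"wz":0,"tx":0,"ty":0,"tz":0,"fingers":1.5},{"wx":0,"wy":0,"wz":0,"tx":0,"ty":0,"tz":0,"fingers":1.5},{"wx":0,"wy":0,"wz":0,"tx":0,"ty":0,"tz":0,"fingers":1.5}]'
```

```text
time: 13.55
position: [0.4655, -0.0988, 0.0758]
orientation: [2.042, 2.387, 0.0]
contact_force: [-0.6, 0.2, -6.5]
gripper_width: 0.0183
grip_force: 59.6
```

```bash
python3 -m inch '[{"wx":0,"wy":0,"wz":0,"tx":0.05,"ty":0,"tz":0.1,"fingers":1.5},{"wx":0,"wy":0,"wz":0,"tx":0,"ty":0,"tz":0.05,"fingers":1.5},{"wx":0,"wy":0,"wz":0,"tx":0,"ty":0,"tz":0.03,"fingers":1.5},{"wx":0,"wy":0,"wz":0,"tx":0,"ty":0,"tz":0.03,"fingers":1.5},{"wx":0,"wy":0,"wz":0,"tx":0,"ty":0,"tz":0.02,"fingers":1.5},{"wx":0,"wy":0,"wz":0,"tx":0,"ty":0,"tz":0,"fingers":1.5},{"wx":0,"wy":0,"wz":0,"tx":0,"ty":0,"tz":0,"fingers":1.5},{"wx":0,"wy":0,"wz":0,"tx":0,"ty":0,"tz":0,"fingers":1.5},{"wx":0,"wy":0,"wz":0,"tx":0,"ty":0,"tz":0,"fingers":1.5},{"wx":0,"wy":0,"wz":0,"tx":0,"ty":0,"tz":0,"fingers":1.5}]'
```

```text
time: 14.55
position: [0.4655, -0.0982, 0.0735]
orientation: [2.042, 2.388, 0.0]
contact_force: [-0.2, 0.6, -7.0]
gripper_width: 0.0192
grip_force: 59.6
```

```bash
python3 -m inch '[{"wx":0,"wy":0,"wz":0,"tx":0,"ty":0,"tz":0.02,"fingers":1.5},{"wx":0,"wy":0,"wz":0,"tx":0,"ty":0,"tz":0.02,"fingers":1.5},{"wx":0,"wy":0,"wz":0,"tx":0,"ty":0,"tz":0.02,"fingers":1.5},{"wx":0,"wy":0,"wz":0,"tx":0,"ty":0,"tz":0.02,"fingers":1.5},{"wx":0,"wy":0,"wz":0,"tx":0,"ty":0,"tz":0,"fingers":1.5},{"wx":0,"wy":0,"wz":0,"tx":0,"ty":0,"tz":0,"fingers":1.5},{"wx":0,"wy":0,"wz":0,"tx":0,"ty":0,"tz":0,"fingers":1.5},{"wx":0,"wy":0,"wz":0,"tx":0,"ty":0,"tz":0,"fingers":1.5},{"wx":0,"wy":0,"wz":0,"tx":0,"ty":0,"tz":0,"fingers":1.5},{"wx":0,"wy":0,"wz":0,"tx":0,"ty":0,"tz":0,"fingers":1.5}]'
```

```text
time: 15.55
position: [0.4655, -0.0983, 0.0731]
orientation: [-2.042, -2.387, 0.0]
contact_force: [-4.9, 2.3, 4.2]
gripper_width: 0.0185
grip_force: 61.0
```

```bash
python3 -m inch '[{"wx":0,"wy":0,"wz":0,"tx":0,"ty":0,"tz":0,"fingers":2.2},{"wx":0,"wy":0,"wz":0,"tx":0,"ty":0,"tz":0,"fingers":2.6},{"wx":0,"wy":0,"wz":0,"tx":0,"ty":0,"tz":0,"fingers":3.2},{"wx":0,"wy":0,"wz":0,"tx":0,"ty":0,"tz":0,"fingers":4},{"wx":0,"wy":0,"wz":0,"tx":0,"ty":0,"tz":0,"fingers":5},{"wx":0,"wy":0,"wz":0,"tx":0,"ty":0,"tz":-1,"fingers":5},{"wx":0,"wy":0,"wz":0,"tx":0,"ty":0,"tz":-2.5,"fingers":5},{"wx":0,"wy":0,"wz":0,"tx":0,"ty":0,"tz":-3,"fingers":5},{"wx":0,"wy":0,"wz":0,"tx":0,"ty":0,"tz":-3,"fingers":5},{"wx":0,"wy":0,"wz":0,"tx":0,"ty":0,"tz":-3,"fingers":5}]'
python3 -c "
from h import *
s,im=shot('wrist','wh');np.save('wh.npy',np.r_[s['position'],s['orientation']])"
python3 -m inch '[{"wx":0,"wy":0,"wz":8.46,"tx":0,"ty":0,"tz":0,"fingers":6},{"wx":0,"wy":0,"wz":8.46,"tx":0,"ty":0,"tz":0,"fingers":6},{"wx":0,"wy":0,"wz":8.46,"tx":0,"ty":0,"tz":0,"fingers":6},{"wx":0,"wy":0,"wz":8.46,"tx":0,"ty":0,"tz":0,"fingers":6},{"wx":0,"wy":0,"wz":8.46,"tx":0,"ty":0,"tz":0,"fingers":6},{"wx":0,"wy":0,"wz":8.46,"tx":0,"ty":0,"tz":0,"fingers":6},{"wx":0,"wy":0,"wz":8.46,"tx":0,"ty":0,"tz":0,"fingers":6},{"wx":0,"wy":0,"wz":8.46,"tx":0,"ty":0,"tz":0,"fingers":6},{"wx":0,"wy":0,"wz":8.46,"tx":0,"ty":0,"tz":0,"fingers":6},{"wx":0,"wy":0,"wz":8.46,"tx":0,"ty":0,"tz":0,"fingers":6}]'
python3 -m inch '[{"wx":0,"wy":0,"wz":8.46,"tx":0,"ty":0,"tz":0,"fingers":6},{"wx":0,"wy":0,"wz":8.46,"tx":0,"ty":0,"tz":0,"fingers":6},{"wx":0,"wy":0,"wz":8.46,"tx":0,"ty":0,"tz":0,"fingers":6},{"wx":0,"wy":0,"wz":0,"tx":-0.3,"ty":-3,"tz":0,"fingers":5},{"wx":0,"wy":0,"wz":0,"tx":-0.3,"ty":-4,"tz":0,"fingers":5},{"wx":0,"wy":0,"wz":0,"tx":-0.3,"ty":-4,"tz":0,"fingers":5},{"wx":0,"wy":0,"wz":0,"tx":-0.3,"ty":-4,"tz":0,"fingers":5},{"wx":0,"wy":0,"wz":0,"tx":-0.3,"ty":-4,"tz":0,"fingers":5},{"wx":0,"wy":0,"wz":0,"tx":-0.3,"ty":-4,"tz":0,"fingers":5},{"wx":0,"wy":0,"wz":0,"tx":-0.3,"ty":-4,"tz":0,"fingers":5}]'
python3 - <<'E'
from h import *
y=np.radians(-11.0);c,s=np.cos(y),np.sin(y)
go(np.array([[c,s,0],[s,-c,0],[0,0,-1]]),[.5201,.3032,.15])
im=cv2.imread("pics/wh_raw.png");t=shot("top","t1")[1]
a=np.hstack([cv2.resize(im[100:384,110:410],None,fx=1.4,fy=1.4),cv2.resize(t[150:292,230:420],None,fx=2,fy=2.8)[:398]])[:, :800]
cv2.imwrite("pics/hh.png",a)
E
```

```text
time: 16.55
position: [0.4654, -0.0982, 0.1997]
orientation: [2.041, 2.387, 0.0]
contact_force: [0.5, 0.2, -0.3]
gripper_width: 0.0501
grip_force: 0.0
time: 17.6
position: [0.4655, -0.0982, 0.1982]
orientation: [3.118, 0.382, 0.001]
contact_force: [-0.5, -0.7, 0.2]
gripper_width: 0.0602
grip_force: 0.0
time: 18.6
position: [0.4967, 0.1725, 0.1984]
orientation: [-3.127, 0.302, -0.002]
contact_force: [0.5, -1.9, -0.9]
gripper_width: 0.0499
grip_force: 0.0
turn deg [-0.0176 -0.0665 -0.0462] n>=0.0 shift cm [ -0.1931 -13.2736   4.8422] n>=2.8
```

View pics/hh.png

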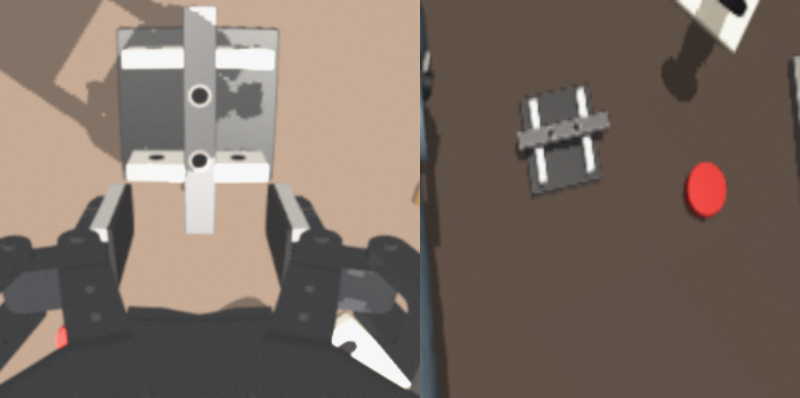

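The bar lies level and square across the middle of both parallels: its holes are at (199,95) and (199,161), and the overhang is even. Next is the red core.

```bash
python3 -m inch '[{"wx":0,"wy":0,"wz":0,"tx":-0.05,"ty":-4,"tz":0,"fingers":5},{"wx":0,"wy":0,"wz":0,"tx":-0.05,"ty":-4,"tz":0,"fingers":5},{"wx":0,"wy":0,"wz":0,"tx":-0.05,"ty":-3.5,"tz":0,"fingers":5},{"wx":0,"wy":0,"wz":0,"tx":-0.04,"ty":-1.77,"tz":0,"fingers":5},{"wx":0,"wy":0,"wz":0,"tx":0,"ty":0,"tz":2.5,"fingers":5},{"wx":0,"wy":0,"wz":0,"tx":0,"ty":0,"tz":3,"fingers":5},{"wx":0,"wy":0,"wz":0,"tx":0,"ty":0,"tz":2,"fingers":5},{"wx":0,"wy":0,"wz":0,"tx":0,"ty":0,"tz":0.5,"fingers":5},{"wx":0,"wy":0,"wz":0,"tx":0,"ty":0,"tz":0,"fingers":5},{"wx":0,"wy":0,"wz":0,"tx":0,"ty":0,"tz":0,"fingers":5}]'
python3 - <<'E'
from h import *
y=np.radians(-11.0);c,s=np.cos(y),np.sin(y)
go(np.array([[c,s,0],[s,-c,0],[0,0,-1]]),[.5201,.3032,.068])
s,im=shot("wrist","wi");np.save('wi.npy',np.r_[s['position'],s['orientation']]);big(im,110,150,410,384,2.3,"wi")
E
```

```text
time: 19.65
position: [0.5211, 0.3014, 0.1192]
orientation: [-3.126, 0.303, -0.003]
contact_force: [0.4, -0.4, 0.6]
gripper_width: 0.05
grip_force: 0.0
turn deg [-0.0643 -0.1174 -0.0729] n>=0.0 shift cm [-0.137  -0.156   5.1243] n>=1.0
```

View pics/wi.png

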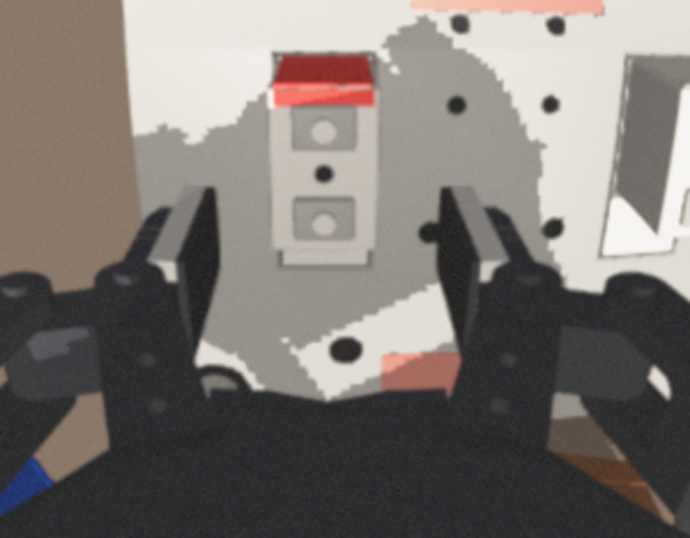

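```bash
python3 -m inch '[{"wx":0,"wy":0,"wz":0,"tx":-0.13,"ty":-0.15,"tz":1.5,"fingers":5},{"wx":0,"wy":0,"wz":0,"tx":0,"ty":0,"tz":1.5,"fingers":5},{"wx":0,"wy":0,"wz":0,"tx":0,"ty":0,"tz":1.2,"fingers":5},{"wx":0,"wy":0,"wz":0,"tx":0,"ty":0,"tz":0.7,"fingers":5},{"wx":0,"wy":0,"wz":0,"tx":0,"ty":0,"tz":0.2,"fingers":4},{"wx":0,"wy":0,"wz":0,"tx":0,"ty":0,"tz":0,"fingers":3.4},{"wx":0,"wy":0,"wz":0,"tx":0,"ty":0,"tz":0,"fingers":2},{"wx":0,"wy":0,"wz":0,"tx":0,"ty":0,"tz":0,"fingers":2},{"wx":0,"wy":0,"wz":0,"tx":0,"ty":0,"tz":0,"fingers":2},{"wx":0,"wy":0,"wz":0,"tx":0,"ty":0,"tz":0,"fingers":2}]' 80
```

```text
time: 20.7
position: [0.5194, 0.3031, 0.067]
orientation: [-3.127, 0.303, -0.001]
contact_force: [0.6, -0.0, -0.7]
gripper_width: 0.0268
grip_force: 79.1
```

```bash
python3 -m inch '[{"wx":0,"wy":0,"wz":0,"tx":0,"ty":0,"tz":-0.3,"fingers":2},{"wx":0,"wy":0,"wz":0,"tx":0,"ty":0,"tz":-0.5,"fingers":2},{"wx":0,"wy":0,"wz":0,"tx":0,"ty":0,"tz":-0.5,"fingers":2},{"wx":0,"wy":0,"wz":0,"tx":0,"ty":0,"tz":-0.7,"fingers":2},{"wx":0,"wy":0,"wz":0,"tx":0,"ty":0,"tz":-1,"fingers":2},{"wx":0,"wy":0,"wz":0,"tx":0,"ty":0,"tz":-2,"fingers":2},{"wx":0,"wy":0,"wz":0,"tx":0,"ty":0,"tz":-3,"fingers":2},{"wx":0,"wy":0,"wz":0,"tx":0,"ty":0,"tz":-3,"fingers":2},{"wx":0,"wy":0,"wz":0,"tx":0,"ty":0,"tz":-3,"fingers":2},{"wx":0,"wy":0,"wz":0,"tx":0,"ty":0,"tz":-2,"fingers":2}]'
python3 - <<'E'
from h import *
from m1 import dark,load
s,im=shot("wrist","wj");np.save('wj.npy',np.r_[s['position'],s['orientation']])
h=cv2.cvtColor(im,cv2.COLOR_BGR2HSV);m=((h[...,1]>140)&((h[...,0]<6)|(h[...,0]>174))).astype(np.uint8)
n,l,st,ce=cv2.connectedComponentsWithStats(m)
for i in range(1,n):
    if st[i,4]>80: print(st[i],ce[i])
# ring / stand: top & side views for camera geometry
for v in ("top","side"): shot(v,v+"2")
t=cv2.imread("pics/top2_raw.png")[60:190,330:460];d=cv2.imread("pics/side2_raw.png")[70:210,250:350]
a=np.hstack([cv2.resize(t,(400,400),interpolation=2),cv2.resize(d,(286,400),interpolation=2)]);b=cv2.resize(im[200:384,150:360],None,fx=1,fy=1)
cv2.imwrite("pics/cam.png",a)
E
```

```text
time: 21.7
position: [0.5199, 0.3034, 0.2303]
orientation: [-3.125, 0.302, -0.006]
contact_force: [1.0, 0.8, -4.6]
gripper_width: 0.0267
grip_force: 79.1
[ 94 132  32  11 202] [108.7624 136.203 ]
[ 222  193   61   23 1269] [252.212  204.4689]
[222 220  62   8 495] [252.4384 223.4929]
```

View pics/cam.png

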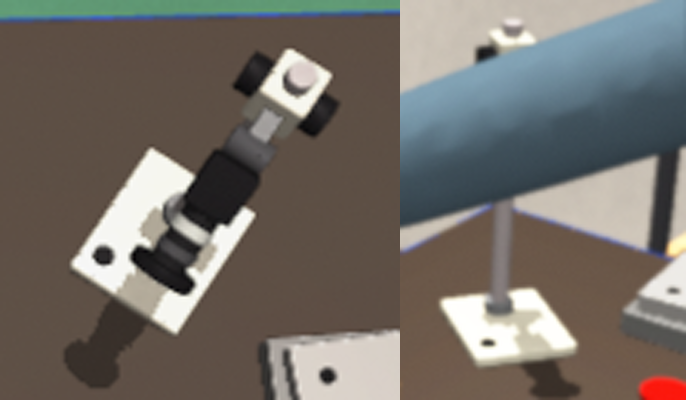

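Run:
```python
from h import *
from m1 import load,dark
T=np.array(calibration("wrist")["T_tool_cam"])
C0=(calibration("wrist")["intrinsics"],T[:3,3],T[:3,:3],True)  # tool frame
im=cv2.imread("pics/wj_raw.png")
print("front top edge in tool:",plane(C0,(252.3,218),-.0098),"ends",plane(C0,(221.5,218),-.0098),plane(C0,(283.5,218),-.0098),"bottom edge z+.026",plane(C0,(252,193),.0262))
print("red mean col per row",[ (v,im[v,252].tolist()) for v in range(188,232,3)])
t=cv2.imread("pics/top2_raw.png");m=(t.min(axis=2)>175).astype(np.uint8);C=cam("top")
m[:, :340]=0;m[:,425:]=0;m[:105]=0;m[175:]=0
pts=cv2.findNonZero(m);r=cv2.minAreaRect(cv2.convexHull(pts));b=cv2.boxPoints(r);P=np.array([plane(C,q,.018) for q in b])
print(b.round(1).tolist());print(P[:,:2]);
for i in range(4):
    e=P[(i+1)%4]-P[i];print("edge",np.linalg.norm(e),np.degrees(np.arctan2(e[1],e[0])))
```

```text
front top edge in tool: [ 0.0284 -0.0002 -0.0098] ends [ 0.0284 -0.0122 -0.0098] [ 0.0284  0.0119 -0.0098] bottom edge z+.026 [ 0.0281 -0.0004  0.0262]
red mean col per row [(188, [117, 122, 125]), (191, [110, 114, 128]), (194, [45, 49, 140]), (197, [41, 44, 140]), (200, [44, 48, 141]), (203, [42, 44, 140]), (206, [41, 42, 140]), (209, [43, 45, 139]), (212, [39, 44, 137]), (215, [69, 75, 192]), (218, [117, 124, 161]), (221, [63, 71, 210]), (224, [61, 70, 210]), (227, [76, 82, 175]), (230, [130, 135, 139])]
[[352.79998779296875, 145.89999389648438], [377.79998779296875, 107.0], [440.1000061035156, 147.0], [415.0, 185.89999389648438]]
[[ 0.645  -0.2867]
 [ 0.7841 -0.3818]
 [ 0.6356 -0.5857]
 [ 0.5013 -0.4892]]
edge 0.1684806632456193 -34.348169940576234
edge 0.2522579646346556 -126.06564692676871
edge 0.16537200424112003 144.29306526170998
edge 0.2482623132982987 54.63508971095687
```

Run:
```python
from h import *
C=cam("top")
for f in ("top0","top2_raw"):
    t=cv2.imread(f"pics/{f}.png");m=(t.min(axis=2)>150).astype(np.uint8)
    n,l,st,ce=cv2.connectedComponentsWithStats(m)
    # seeds on visible base parts
    ids={l[int(y*.64),int(x*.64)] for x,y in [(592,185),(565,225),(630,210),(600,252)]}-{0}
    q=np.isin(l,list(ids)).astype(np.uint8);hull=cv2.convexHull(cv2.findNonZero(q))
    b=cv2.boxPoints(cv2.minAreaRect(hull));P=np.array([plane(C,v,.018) for v in b])
    print(f,[st[i].tolist() for i in ids],b.round(1).tolist(),P[:,:2].round(3).tolist())
    for i in range(2):
        e=P[(i+1)%4]-P[i];print("edge",np.linalg.norm(e),np.degrees(np.arctan2(e[1],e[0])))
# ring: black ellipse in side0 and its white front
s=cv2.imread("pics/side0.png");g=s[105:140,285:325].min(axis=2);print(g[::2,::2])
```

```text
top0 [[353, 108, 40, 49, 718], [379, 128, 34, 40, 377]] [[352.5, 145.6999969482422], [378.5, 106.69999694824219], [412.5, 129.3000030517578], [386.5, 168.3000030517578]] [[0.646, -0.286], [0.785, -0.384], [0.701, -0.496], [0.564, -0.397]]
edge 0.17066585375488594 -35.25237636541387
edge 0.14013517727867889 -127.09308384332584
top2_raw [[353, 108, 60, 60, 1234]] [[352.5, 145.6999969482422], [378.5, 106.69999694824219], [412.5, 129.3000030517578], [386.5, 168.3000030517578]] [[0.646, -0.286], [0.785, -0.384], [0.701, -0.496], [0.564, -0.397]]
edge 0.17066585375488594 -35.25237636541387
edge 0.14013517727867889 -127.09308384332584
[[114 106  39  13  15  26  25  22  20  19  24 121 163 167 167 168 169 169
  169 167]
 [110 112  66  15  11  14  17  30  44  32  52 152 167 167 169 170 168 167
  167 167]
 [109 113  87  22  12  17  52 148 198 177 134 166 170 169 170 170 168 167
  167 165]
 [110 114 107  40  14  54 180 234 240 227 203 169 169 168 167 167 168 168
  168 167]
 [109 115 111  68  34  99 174 139  93  69  95 154 168 167 166 167 169 170
  168 168]
 [107 114 112 138 151 131  83  43  74  
[... 366 characters left out ...]
 167 168
  168 170]
 [111 114 113 155 168  99  69 143 124  64  27  17  76 138 129 158 168 168
  169 171]
 [112 115 115 159 168 106 113 137  77  16  18  38 103 144 160 167 170 170
  169 171]
 [110 116 115 158 168 141 120 139 111  81  90 121 145 161 170 170 171 171
  171 172]
 [111 115 117 163 168 166 138 142 148 147 151 157 165 168 169 169 170 171
  172 170]
 [111 116 118 165 168 172 171 170 168 168 170 168 169 168 169 170 169 171
  173 173]
 [112 115 124 165 168 170 171 172 170 172 171 170 169 168 170 171 172 172
  172 172]
 [111 115 124 165 167 169 171 172 172 172 170 170 169 169 171 172 172 173
  173 172]
 [113 114 122 167 168 170 170 172 171 172 171 171 173 171 171 172 173 173
  174 173]]
```

```bash
python3 -m inch '[{"wx":0,"wy":0,"wz":0,"tx":0,"ty":1,"tz":-1,"fingers":2},{"wx":0,"wy":0,"wz":0,"tx":-0.3,"ty":2.5,"tz":-1,"fingers":2},{"wx":0,"wy":0,"wz":0,"tx":-0.3,"ty":4.5,"tz":-1,"fingers":2},{"wx":0,"wy":0,"wz":0,"tx":-0.3,"ty":4.5,"tz":-1,"fingers":2},{"wx":0,"wy":0,"wz":0,"tx":-0.3,"ty":4.5,"tz":-1,"fingers":2},{"wx":0,"wy":0,"wz":0,"tx":-0.3,"ty":4.5,"tz":-1,"fingers":2},{"wx":0,"wy":0,"wz":0,"tx":-0.3,"ty":4.5,"tz":-1,"fingers":2},{"wx":0,"wy":0,"wz":0,"tx":-0.3,"ty":4.5,"tz":0,"fingers":2},{"wx":0,"wy":0,"wz":0,"tx":-0.3,"ty":4.5,"tz":0,"fingers":2},{"wx":0,"wy":0,"wz":0,"tx":-0.3,"ty":4.5,"tz":0,"fingers":2}]'
python3 -m inch '[{"wx":0,"wy":0,"wz":0,"tx":-0.2,"ty":4.5,"tz":0,"fingers":2},{"wx":0,"wy":0,"wz":0,"tx":-0.1,"ty":2,"tz":0,"fingers":2},{"wx":0,"wy":0,"wz":3.2,"tx":0,"ty":0.8,"tz":0,"fingers":2},{"wx":0,"wy":0,"wz":7,"tx":0,"ty":0,"tz":0,"fingers":2},{"wx":0,"wy":0,"wz":8,"tx":0,"ty":0,"tz":0,"fingers":2},{"wx":0,"wy":0,"wz":7,"tx":0,"ty":0,"tz":0,"fingers":2},{"wx":0,"wy":4,"wz":0,"tx":0,"ty":0,"tz":0,"fingers":2},{"wx":0,"wy":7,"wz":0,"tx":0,"ty":0,"tz":0,"fingers":2},{"wx":0,"wy":7,"wz":0,"tx":0,"ty":0,"tz":0,"fingers":2},{"wx":0,"wy":7,"wz":0,"tx":0,"ty":0,"tz":0,"fingers":2}]'
cat > tgt.py <<'E'
from h import *
def Rp(yaw,pitch):
    y,p=np.radians([yaw,pitch]);h=np.array([np.cos(y),np.sin(y),0]);u=np.array([0,0,1.])
    x=np.cos(p)*h+np.sin(p)*u;z=np.sin(p)*h-np.cos(p)*u
    return np.column_stack([x,np.cross(z,x),z])
E
python3 -c "
from tgt import *
print(get_state()['q']);go(Rp(-36.2,50),[.437,-.2187,.283])"
```

```text
time: 22.85
position: [0.4151, -0.0809, 0.2955]
orientation: [-3.127, 0.303, 0.003]
contact_force: [1.4, -0.9, -4.4]
gripper_width: 0.027
grip_force: 80.1
time: 23.85
position: [0.3989, -0.1503, 0.2951]
orientation: [2.795, -0.916, 0.621]
contact_force: [-0.4, -0.4, -4.6]
gripper_width: 0.0268
grip_force: 80.5
[-0.6254 -0.631   2.2788 -0.0043  1.0567  1.5798]
turn deg [ 0.0721 24.9558 -0.0481] n>=2.9 shift cm [3.6491 3.2749 6.2239] n>=1.6
```

```bash
python3 -m inch '[{"wx":0,"wy":0,"wz":0,"tx":1,"ty":0.5,"tz":0.7,"fingers":2},{"wx":0,"wy":0,"wz":0,"tx":2,"ty":1.1,"tz":1.4,"fingers":2},{"wx":0,"wy":0,"wz":0,"tx":2,"ty":1.1,"tz":1.4,"fingers":2},{"wx":0,"wy":0,"wz":0,"tx":0.9,"ty":0.5,"tz":0.6,"fingers":2},{"wx":0,"wy":4,"wz":0,"tx":0,"ty":0,"tz":0,"fingers":2},{"wx":0,"wy":7,"wz":0,"tx":0,"ty":0,"tz":0,"fingers":2},{"wx":0,"wy":7,"wz":0,"tx":0,"ty":0,"tz":0,"fingers":2},{"wx":0,"wy":7,"wz":0,"tx":0,"ty":0,"tz":0,"fingers":2},{"wx":0,"wy":0,"wz":0,"tx":0,"ty":0,"tz":0,"fingers":2},{"wx":0,"wy":0,"wz":0,"tx":0,"ty":0,"tz":0,"fingers":2}]'
python3 - <<'E'
from tgt import *
s,im=shot("wrist","wk");np.save('wk.npy',np.r_[s['position'],s['orientation']]);print(s['q'],s['position'])
go(Rp(-36.2,50),[.437,-.2187,.283],s)
C=cam("wrist",s);print("expected lens px",proj(C,[.562,-.310,.312]))
g=im.min(axis=2);m=(g>200).astype(np.uint8);n,l,st,ce=cv2.connectedComponentsWithStats(m)
for i in range(1,n):
    if st[i,4]>40:print(st[i],ce[i])
u,v=proj(C,[.562,-.310,.312]).astype(int);print(g[max(0,v-48):v+48:4,max(0,u-70):u+71:5])
E
```

```text
time: 24.85
position: [0.4373, -0.2178, 0.2829]
orientation: [2.504, -0.82, 1.16]
contact_force: [-0.0, -1.3, -5.6]
gripper_width: 0.027
grip_force: 80.8
[-0.7306 -0.625   2.4049  0.1551  0.5016  1.3713] [ 0.4373 -0.2178  0.2829]
turn deg [ 0.0529  0.2971 -0.0413] n>=0.0 shift cm [0.0271 0.0938 0.0142] n>=0.0
expected lens px [253.2678  38.0884]
[389  74  15  10  71] [396.0423  78.3662]
[ 360  119  138  134 7802] [433.9219 180.8456]
[ 210  124   47   75 2008] [228.6838 159.4392]
[ 260  124   36   74 1511] [280.2482 159.0477]
[205 231  12  37 225] [211.8133 248.8   ]
[288 231  12  35 231] [292.4329 248.2597]
[[ 68  73  69  71  71  71  71  71  70  85  55 100 106 115 121 114 105 102
   71 135 162 165 164 164 163 166 164 163 159]
 [ 72  69  69  69  71  70  69  68  72  73  88 101 106 111 111 110 103 102
   90 151 161 163 163 162 167 163 165 161 158]
 [ 68  64  67  66  66  68  69  69  72  72  90  77  51  52  59  53  50  63
   86  94 163 162 164 164 162 165 162 162 160]
 [ 71  68  66  70  69  69  73  73  71  55  46  46  54  54  66  63  57  49
   49  51 143 164 163 163 161 161 159 160 159]
 
[... 1477 characters left out ...]
 78  83 118 133 129 129 129 129 127 130 127 126
  124 108  88  89  92  87  92  91  88  89 105]
 [ 85  81  80  79  80  81 114 124 123 128 123 109 100 118 117 115  95  89
   89  87  89  91  91  89  89  89  87  88  90]
 [ 79  79  77  82 114 122 122 123 123 105  93  89  94 115 115 108  89  90
   89  89  89  88  90  90  91  88  89  89  90]
 [ 82  79 115 122 121 122 121 107  94  87  91  90  93 113 113 107  92  91
   85  90  90  88  88  89  87  88  90  88  92]
 [109 121 120 120 123 105  92  89  91  90  89  89  94 115 113 108  90  89
   89  91  90  87  87  87  91  91  90  89  89]
 [122 122 120 104  96  92  90  88  90  91  89  90  94 115 115 108  90  89
   89  92  91  90  89  89  90  88  89  89  90]]
```

```bash
python3 -m inch '[{"wx":0,"wy":0,"wz":0,"tx":0,"ty":-1,"tz":0,"fingers":2},{"wx":0,"wy":0,"wz":0,"tx":0,"ty":-2,"tz":0,"fingers":2},{"wx":0,"wy":0,"wz":0,"tx":0,"ty":-2,"tz":0,"fingers":2},{"wx":0,"wy":0,"wz":0,"tx":0,"ty":-2,"tz":0,"fingers":2},{"wx":0,"wy":0,"wz":0,"tx":0,"ty":-1,"tz":0,"fingers":2},{"wx":0,"wy":0,"wz":0,"tx":0,"ty":0,"tz":0,"fingers":2},{"wx":0,"wy":0,"wz":0,"tx":0,"ty":0,"tz":0,"fingers":2},{"wx":0,"wy":0,"wz":0,"tx":0,"ty":0,"tz":0,"fingers":2},{"wx":0,"wy":0,"wz":0,"tx":0,"ty":0,"tz":0,"fingers":2},{"wx":0,"wy":0,"wz":0,"tx":0,"ty":0,"tz":0,"fingers":2}]'
cat > ring.py <<'E'
from tgt import *
from m1 import load
s,im=shot("wrist","wl");np.save('wl.npy',np.r_[s['position'],s['orientation']])
L0=np.array([.562,-.310,.306]);V=[]
for n in ("wk","wl"):
    C,im=load(n);u,v=proj(C,L0);g=cv2.medianBlur(im.min(axis=2),3);m=((g<75)).astype(np.uint8)
    k,l,st,ce=cv2.connectedComponentsWithStats(m,connectivity=4)
    for i in range(1,k):
        if 300<st[i,4]<1500 and np.hypot(*(ce[i]-(u,v)))<25:
            c=max(cv2.findContours((l==i).astype(np.uint8),0,1)[0],key=len);e=cv2.fitEllipse(c);print(n,"exp",u,v,"hole",st[i],ce[i],e);V.append((C,c[:,0,:].astype(float),e[0]))
X,err=tri([(C,e) for C,c,e in V]);print("hole centre",X,err)
# refine: cast contour rays on the ring plane (given normal), centre there, re-triangulate
for yaw in (-36.2,):
  n=Rp(yaw,30)[:,0]
  for it in range(5):
    O=[]
    for C,c,e in V:
        Q=[]
        for q in c:
            p,d=ray(C,q);Q.append(p+d*((X-p)@n)/(d@n))
        Q=np.array(Q);B=Rp(yaw,30)[:,1:];ab=(Q-X)@B;(cx,cy),r=cv2.minEnclosingCircle(ab.astype(np.float32))
        A=np.c_[2*ab,np.ones(len(ab))];sol=np.linalg.lstsq(A,(ab**2).sum(1),rcond=None)[0];r=np.sqrt(sol[2]+sol[:2]@sol[:2])
        w=ab-sol[:2];P=X+B@sol[:2];O.append((C,proj(C,P)))
        rr=np.linalg.norm(w,axis=1)
    X,err=tri(O)
  print(yaw,"lens",X,err,"r",r,"residual",rr.std(),"focus",X-.1*n)
E
python3 ring.py
```

```text
time: 25.9
position: [0.4853, -0.1541, 0.2846]
orientation: [2.5, -0.82, 1.166]
contact_force: [0.1, -1.0, -4.7]
gripper_width: 0.0266
grip_force: 80.9
wk exp 253.25369161461103 45.14204456067523 hole [232  38  44  22 762] [253.7808  48.3727] ((253.7770538330078, 48.36942672729492), (21.07758903503418, 43.1559944152832), 89.39667510986328)
wl exp 357.4007086102679 54.282840979550116 hole [341  49  40  20 624] [360.4439  58.2051] ((360.4410705566406, 58.18858337402344), (18.501018524169922, 40.02870559692383), 85.39700317382812)
hole centre [ 0.5562 -0.3062  0.3068] 0.000161017330699691
-36.2 lens [ 0.556  -0.306   0.3065] 0.0001334206562762901 r 0.014943865016239073 residual 0.0004567455148666125 focus [ 0.4861 -0.2549  0.2565]
```

```bash
cat > ring2.py <<'E'
from tgt import *
from m1 import load
import json,os
L0=np.array([.556,-.306,.3065])
def obs(n=5):
    ps=[];rs=[];cs=[]
    for i in range(n):
        s=get_state();im=snapshot("wrist");ps.append(s["position"]);rs.append(s["orientation"])
        C=cam("wrist",s);uv=proj(C,L0);m=(cv2.medianBlur(im.min(axis=2),3)<75).astype(np.uint8)
        k,l,st,ce=cv2.connectedComponentsWithStats(m,connectivity=4)
        for j in range(1,k):
            if 300<st[j,4]<1500 and np.hypot(*(ce[j]-uv))<25: cs.append(ce[j])
    q=R.from_rotvec(rs);print("spread mm",np.std(ps,0)*1e3,"deg",np.degrees((q.mean().inv()*q).magnitude()).max(),"px",np.std(cs,0),len(cs))
    return np.r_[np.mean(ps,0),q.mean().as_rotvec(),np.mean(cs,0)].tolist()
o=json.load(open("obs.json")) if os.path.exists("obs.json") else []
o.append(obs());json.dump(o,open("obs.json","w"))
V=[(cam("wrist",dict(position=np.array(a[:3]),orientation=np.array(a[3:6]))),np.array(a[6:])) for a in o]
if len(V)>1:
    X,e=tri(V);print("lens",X,e,"focus",X-.1*Rp(-36.2,30)[:,0])
E
python3 ring2.py
python3 -m inch '[{"wx":0,"wy":0,"wz":0,"tx":0,"ty":1,"tz":0,"fingers":2},{"wx":0,"wy":0,"wz":0,"tx":0,"ty":2,"tz":0,"fingers":2},{"wx":0,"wy":0,"wz":0,"tx":0,"ty":2.5,"tz":0,"fingers":2},{"wx":0,"wy":0,"wz":0,"tx":0,"ty":2.5,"tz":0,"fingers":2},{"wx":0,"wy":0,"wz":0,"tx":0,"ty":2.5,"tz":0,"fingers":2},{"wx":0,"wy":0,"wz":0,"tx":0,"ty":2.5,"tz":0,"fingers":2},{"wx":0,"wy":0,"wz":0,"tx":0,"ty":2,"tz":0,"fingers":2},{"wx":0,"wy":0,"wz":0,"tx":0,"ty":1,"tz":0,"fingers":2},{"wx":0,"wy":0,"wz":0,"tx":0,"ty":0,"tz":0,"fingers":2},{"wx":0,"wy":0,"wz":0,"tx":0,"ty":0,"tz":0,"fingers":2}]'
python3 ring2.py; python3 -c "
from h import *
print(get_state()['q'])"
```

```text
spread mm [0.0458 0.1059 0.0165] deg 0.018729041938680333 px [0.2167 0.0225] 5
time: 27.2
position: [0.3908, -0.2826, 0.2844]
orientation: [2.5, -0.819, 1.165]
contact_force: [-0.2, 0.5, -4.3]
gripper_width: 0.0272
grip_force: 80.9
spread mm [0.188  0.2369 0.0187] deg 0.0687085537624691 px [0.4866 0.0988] 5
lens [ 0.5561 -0.3061  0.3067] 1.555163940699155e-05 focus [ 0.4862 -0.255   0.2567]
[-0.9965 -0.672   2.4289  0.5009  0.6058  0.9069]
```

Run:
```python
from tgt import *
from m1 import load
X=np.array([.5561,-.3061,.3067]);n=Rp(-36.2,30)[:,0];B=Rp(-36.2,30)[:,1:]
for nm in("wk","wl"):
    C,im=load(nm);g=im.min(axis=2).astype(int);u0,v0=proj(C,X);v=int(round(v0))
    print(nm,u0,v0,"row",[(u,g[v,u]) for u in list(range(int(u0)-52,int(u0)-30,2))+list(range(int(u0)+30,int(u0)+56,2))])
    # white base corners on z=.018
    m=(im.min(axis=2)>100).astype(np.uint8)&(np.ptp(im,axis=2)<25).astype(np.uint8)
    k,l,st,ce=cv2.connectedComponentsWithStats(m)
    for i in range(1,k):
        if st[i,4]>400:
            c=cv2.findContours((l==i).astype(np.uint8),0,1)[0][0];a=cv2.approxPolyDP(c,4,True)[:,0]
            print(st[i],[(q.tolist(),plane(C,q,.018)[:2].round(3).tolist()) for q in a])
```

```text
wk 253.771142259714 48.793305825252276 row [(201, np.int64(64)), (203, np.int64(56)), (205, np.int64(51)), (207, np.int64(48)), (209, np.int64(44)), (211, np.int64(62)), (213, np.int64(121)), (215, np.int64(129)), (217, np.int64(130)), (219, np.int64(128)), (221, np.int64(127)), (283, np.int64(127)), (285, np.int64(129)), (287, np.int64(127)), (289, np.int64(127)), (291, np.int64(128)), (293, np.int64(128)), (295, np.int64(114)), (297, np.int64(63)), (299, np.int64(104)), (301, np.int64(144)), (303, np.int64(167)), (305, np.int64(161)), (307, np.int64(163))]
[ 277    0  125   96 7114] [([277, 0], [1.259, -0.936]), ([279, 10], [1.169, -0.87]), ([299, 29], [1.01, -0.815]), ([300, 48], [0.915, -0.728]), ([373, 95], [0.666, -0.731]), ([401, 0], [1.078, -1.563])]
[ 445    0   67   34 1472] [([446, 0], [1.033, -2.065]), ([446, 5], [0.979, -1.932]), ([493, 33], [0.674, -1.937]), ([511, 24], [0.679, -2.567]), ([511, 0], [0.981, -4.188])]
[ 389    3  123  126 6736] [([413, 3], [1.036, -1.613]), ([389, 77], [0.692, -0.842]), ([406, 70], [0.689, -0.929]), ([403, 85], [0.65, -0.849]), ([459, 128
[... 6084 characters left out ...]
572, 0.056]), ([85, 344], [0.596, 0.056]), ([88, 334], [0.607, 0.045]), ([80, 333], [0.614, 0.056]), ([76, 341], [0.607, 0.068]), ([81, 355], [0.585, 0.07]), ([55, 372], [0.581, 0.125]), ([39, 370], [0.596, 0.153]), ([43, 378], [0.582, 0.152]), ([28, 383], [0.586, 0.185]), ([93, 383], [0.541, 0.072])]
[ 397  333   70   51 1541] [([398, 347], [0.34, -0.294]), ([411, 383], [0.287, -0.274]), ([459, 383], [0.221, -0.329]), ([466, 371], [0.223, -0.35]), ([449, 372], [0.248, -0.328]), ([424, 355], [0.301, -0.316]), ([429, 339], [0.311, -0.338]), ([424, 333], [0.324, -0.339]), ([415, 336], [0.332, -0.325]), ([418, 345], [0.319, -0.319]), ([411, 359], [0.313, -0.297]), ([407, 349], [0.328, -0.302])]
```

```bash
cat > fin.py <<'E'
from tgt import *
Rf=Rp(-36,30);F=np.array([.4872,-.2559,.2562]);s=get_state()
f=np.array([.0283,-.0002,.0085]);P=F-Rf@f;print("target TCP",P)
go(Rf,P,s);Rm=rv(s["orientation"]).as_matrix();print("face err in focus axes mm",Rf.T@(s["position"]+Rm@f-F)*1e3,"vel",np.abs(s["joint_vel"]).max(),s["q"])
E
python3 -m inch '[{"wx":0,"wy":-3,"wz":0,"tx":0,"ty":0,"tz":0,"fingers":2},{"wx":0,"wy":-6,"wz":0,"tx":0,"ty":0,"tz":0,"fingers":2},{"wx":0,"wy":-6,"wz":0,"tx":0,"ty":0,"tz":0,"fingers":2},{"wx":0,"wy":-3,"wz":0,"tx":0,"ty":0,"tz":0,"fingers":2},{"wx":0,"wy":-2,"wz":0,"tx":0,"ty":0,"tz":0,"fingers":2},{"wx":0,"wy":0,"wz":0,"tx":0,"ty":0,"tz":0,"fingers":2},{"wx":0,"wy":0,"wz":0,"tx":0,"ty":0,"tz":0,"fingers":2},{"wx":0,"wy":0,"wz":0,"tx":0,"ty":0,"tz":0,"fingers":2},{"wx":0,"wy":0,"wz":0,"tx":0,"ty":0,"tz":0,"fingers":2},{"wx":0,"wy":0,"wz":0,"tx":0,"ty":0,"tz":0,"fingers":2}]'
python3 fin.py
```

```text
time: 28.45
position: [0.3907, -0.2825, 0.2844]
orientation: [2.745, -0.899, 0.736]
contact_force: [0.7, -0.2, -4.9]
gripper_width: 0.0269
grip_force: 80.7
target TCP [ 0.4638 -0.2392  0.2494]
turn deg [ 0.1285 -0.0133 -0.2266] n>=0.0 shift cm [ 1.165  -7.8033  4.7079] n>=1.8
face err in focus axes mm [-11.647   78.1642 -47.0854] vel 0.003800202992734275 [-0.9353 -0.4967  2.2343  0.19    0.9088  1.1893]
```

```bash
python3 -m inch '[{"wx":0.1,"wy":0,"wz":-0.2,"tx":0,"ty":-0.8,"tz":0.5,"fingers":2},{"wx":0,"wy":0,"wz":0,"tx":0,"ty":-1.5,"tz":0.9,"fingers":2},{"wx":0,"wy":0,"wz":0,"tx":0.2,"ty":-2,"tz":1.2,"fingers":2},{"wx":0,"wy":0,"wz":0,"tx":0.3,"ty":-2,"tz":1.2,"fingers":2},{"wx":0,"wy":0,"wz":0,"tx":0.3,"ty":-1,"tz":0.6,"fingers":2},{"wx":0,"wy":0,"wz":0,"tx":0.36,"ty":-0.5,"tz":0.3,"fingers":2},{"wx":0,"wy":0,"wz":0,"tx":0,"ty":0,"tz":0,"fingers":2},{"wx":0,"wy":0,"wz":0,"tx":0,"ty":0,"tz":0,"fingers":2},{"wx":0,"wy":0,"wz":0,"tx":0,"ty":0,"tz":0,"fingers":2},{"wx":0,"wy":0,"wz":0,"tx":0,"ty":0,"tz":0,"fingers":2}]'
python3 fin.py
python3 - <<'E'
from tgt import *
s,im=shot("wrist","wm");h=cv2.cvtColor(im,cv2.COLOR_BGR2HSV);m=((h[...,1]>120)&((h[...,0]<6)|(h[...,0]>174))).astype(np.uint8)
n,l,st,ce=cv2.connectedComponentsWithStats(m)
for i in range(1,n):
    if st[i,4]>80: print("red",st[i],ce[i])
# where the top camera sees the red face and where it should be
t=shot("top","t3")[1];C=cam("top");print("top expects",proj(C,[.4872,-.2559,.2562]))
h=cv2.cvtColor(t,cv2.COLOR_BGR2HSV);m=((h[...,1]>140)&((h[...,0]<6)|(h[...,0]>174))).astype(np.uint8)
n,l,st,ce=cv2.connectedComponentsWithStats(m)
for i in range(1,n):
    if st[i,4]>8 and st[i,0]>260: print("top red",st[i],ce[i])
E
```

```text
time: 29.45
position: [0.4636, -0.2398, 0.2499]
orientation: [2.746, -0.894, 0.737]
contact_force: [-1.1, 0.2, -5.0]
gripper_width: 0.027
grip_force: 80.7
target TCP [ 0.4638 -0.2392  0.2494]
turn deg [ 0.0562 -0.037  -0.0637] n>=0.0 shift cm [-0.041  -0.0605  0.0319] n>=0.0
face err in focus axes mm [ 0.4156  0.6445 -0.337 ] vel 0.0022825485558962324 [-0.7135 -0.3258  2.1805  0.0601  0.765   1.4548]
red [ 222  193   62   23 1290] [252.1977 204.4566]
red [221 219  63  10 567] [252.0494 223.0494]
red [ 320  236   55   40 1560] [347.1115 255.4936]
top expects [360.5443 177.2352]
top red [357 175   9   7  34] [360.8529 178.1176]
top red [369 208  15  20 180] [376.2944 218.3778]
```

```bash
python3 -c "
from station import *
s=get_state();print(s['time'],abs(s['joint_vel']).max(),s['grip_force']);print(sign_off())"
```

```text
29.55 0.002979632685142866 80.73908686637878
the job is handed in; nothing more can be done
None
```

The job is handed in at 29.6 s: the keeper bar lies level and square across the middle of the parallels, and the gripper holds the red-faced core still and square to the lens, its face centre within 1 mm of my estimate of the focus point (that estimate may itself be off by about 5 mm along the lens axis).

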